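# Hold a sample slide flush on a tilted measuring stage

## Task

Push the clamp plunger of the tilting stage down fully home, so that its set angle is locked. Then take the sample slide by its rib, tilt it to the stage's slope and lay it centred and square on the sloped face (its long side up the slope), pressed flush with a steady, light push of about 10 N. Finish while still gripping it and pressing it there, for the measuring probe; do not let go, and leave the stage's angle and the other things on the table as they are.

Things in the scene. Friction and masses are not known exactly. Their poses are not given: they have to be found in the camera images.
- plunger (a joint): clamp plunger, a round steel head of diameter 26 sticking out of the top of a 42 x 42 dark block on the stage's base; value = how far it is pushed down (m): 0 fully up, 0.008 fully home against its stop. It moves straight down against about 5 N of friction and stays where it is left
- plunger_top (a point): centre of the plunger's top face; about 68 above the table when fully up, 60 when home. Axes as the base: x away from the robot side, y to the left, z up; the stage face lies 103 to its right (-y). The base is a dark steel block 150 (x) x 190 (y) x 30 high, fixed to the table
- stage_face (a point): centre of the upper face of the stage plate, a flat aluminium plate 110 (up the slope) x 100 x 10 thick, hinged at its low near edge on the base; its low edge is about 50 above the table. x points up the slope, y level to the left, z is the face's outward normal. It slopes up away from the robot by 0.2 to 0.5 rad; a stiff hinge (over 5 N m) holds the angle under a light push
- stage_edge (a point): middle of the face's high edge, 55 up the slope from stage_face; same axes
- stage: the stage plate; origin on the hinge axis at its low edge, 55 down the slope from and 10 below stage_face; same axes
- slide_grip (a point): centre of the upright grip rib of the sample slide, 23 above the slide's underside. The slide is one aluminium piece, 0.11 to 0.23 kg, lying flat: a plate 80 (x) x 60 (y) x 6 thick with a rib 50 long (x), 16 thick (y), rising 34 above the middle of the plate (40 high in all). x along the rib, y across it, z up out of the plate
- slide_under (a point): centre of the slide's flat underside; same axes as slide_grip
- slide: the sample slide; origin at slide_under
- ring_gauge: bystander: steel ring, 50 outside, 30 bore, 18 high, lying flat; origin centre of underside
- gauge_block: bystander: plain steel block 30 x 35 x 20 high; origin centre of underside
- pin_gauge: bystander: short upright steel pin, diameter 22, 22 high; origin centre of underside
- parallel: bystander: plain flat steel bar without any rib, 45 x 100 x 12 high; origin centre of underside
- flange: bystander: turned aluminium flange, foot diameter 84, 62 high; origin centre of underside
- ref_ball: bystander: 30 mm steel ball on a stem and round foot of diameter 60, 80 high in all; origin centre of underside
- v_block: bystander: dark steel V-block 50 x 60 x 42 high; origin centre of underside
Things that resemble listed ones, but are neither listed nor needed, are in the scene too. What is shaped like the slide but purple or turquoise is not meant.

How it is judged:
By the outcome, as a careful person would: the job done as asked, in the order asked, and still so for the second after the job is handed in, while the arm keeps its last pose, push and grip.
It also fails if it takes over 50 s, if anything falls off the work surface, if the arm or the gripper's body presses on something with over 40 N, if the wrist force passes 120 N, or if a joint passes its speed limit or range.

## Robot

A 7-joint arm with a two-finger parallel gripper is mounted at the origin on the work surface. World frame = base frame: x ahead of the robot, y to its left, z up, the work surface at z = 0. Lengths are in m, angles in degrees, forces in N, time in s.
With the tool pointing down it reaches from about 0.4 to 0.85 m from the base axis. Payload 6.9 kg.
Tool frame: the origin (TCP) lies midway between the tips of the shut fingers; the grasp point (between the pads) lies 19 mm behind it (grip_depth is the distance from the TCP to the grasp point, in m); x points along the fingers, y is the direction in which the jaws open and shut, and the axes are right-handed (so a half turn about x gives the same grasp; the last joint's range is limited). The gripper opens to 85 mm and grips with 20 to 120 N. Pads are 22 mm wide; open, the fingers measure 114 mm over their backs; the gripper's body (76 mm by 85 mm) begins 54 mm behind the grasp point. The pads swing forward as they close: fully open they stand 13 mm farther back than shut.
Start: joints at [73.596, 29.078, -13.613, 85.955, 7.202, 65.827, -8.869], TCP at [0.239, -0.578, 0.231] pointing down, gripper open.
Joint ranges: [-176.47, 176.47], [-13.61, 117.27], [-81.72, 77.17], [0.22, 143.17], [-87.28, 267.28], [10, 112.55], [-165.47, 165.47]. Speed limits (degrees/s): [136.94, 136.94, 180, 180, 180, 180, 180].

## Interface

Orientations are given as [roll, pitch, yaw] about the fixed x, y, z axes, in that order (R = Rz(yaw) Ry(pitch) Rx(roll)).
In Python, from cell import * gives the robot as it stands. The module is installed in compiled form; this text tells all that it offers.
- The arm moves only by the tool drive_tool, never from a script. Its arguments are lists of equal length, an entry for each row: "angular": the turn, a rotation vector about the world's x, y, z in degrees, a list of three; "xyz": the shift along the world's x, y, z in m, a list of three; "hand": the opening, from 0 (shut) to 1 (fully open). A call has 1 to 12 rows; each row is the pose to reach, as a shift and turn from the pose commanded when the call began; what a row does not reach only later rows make up. A row lasts 1/8 s, in which the tool goes at most 62.5 mm and 10.7 degrees, less where a joint would pass 70% of its speed; a pose out of reach is approached as far as the arm can. A call with a gripper value outside its range is refused whole. The fingers move at their own pace and stop on an object; the grip force is fixed at half the most. Time passes only in rows, so rows that repeat a pose let the fingers close. It gives the time, the measured TCP pose, the force and the opening at its end, in the units of the state.
- sense(): the state, without advancing time (a new reading comes with each control period).
- read_camera(name): name is "scene" or "side" or "wrist"; returns a dict with "image" (480x640x3 uint8, red, green, blue), "K" (3x3 intrinsics, pixels), "xyz" and "orientation" of the camera in the world. Camera axes: x right, y down, z forward; pixel columns grow to the right and rows downward; lengths in m; the calibration is good to about 2 mm. A picture is of the moment at which its call begins. There is no depth.
- finish_job(): hands the job in, once; it reports no verdict.
The state is a dict: "t": time; "joint_positions": joint angles; "dq": joint speeds; "joint_efforts": joint torques, N m; "tool_pos": TCP position; "orientation": TCP orientation; "wrist_force": force on the tool from outside, world axes, zero at the start; "moment": the same for the moment, N m; "gripper_width": opening from 0.0 (shut) to 1.0 (fully open).
Only numpy, scipy, OpenCV 4.12 (cv2) and the standard library are available. Lean on these libraries where they do the work, as an engineer would, in place of code of your own. Each camera call takes 0.05 s, during which the arm holds its last target.

## Working session

There is one attempt and no reset: what is moved stays moved. The work goes in short steps, Python scripts to look and compute and a tool call to move; the robot and the scene stay as the last step left them, time stands still between calls to the robot, and variables do not carry over. Pictures are saved under pics/ and viewed, and the job is handed in when it is done.

Besides the shell and the picture viewer there is one more tool, called after "Emit:" in YAML: its name, and indented under it one key for each argument. drive_tool: Moves the arm, as the interface text tells. Its arguments: {"type":"object","properties":{"angular":{"type":"array","items":{"type":"array","items":{"type":"number"}}},"xyz":{"type":"array","items":{"type":"array","items":{"type":"number"}}},"hand":{"type":"array","items":{"type":"number"}}},"required":["angular","xyz","hand"]}

```bash
mkdir -p pics; cat > h.py <<'E'
from cell import *
import numpy as np, cv2
from scipy.spatial.transform import Rotation as R
def cam(n,f=None):
    c=read_camera(n)
    if f: cv2.imwrite('pics/'+f,c['image'][:,:,::-1])
    return c
def show(s):
    print({k:np.round(v,4).tolist() for k,v in s.items()})
E
python3 - <<'E'
from h import *
import pickle
show(sense())
d={}
for n in('scene','side','wrist'):
    d[n]=cam(n,n+'1.png'); c=d[n]; print(n,c['K'].tolist(),c['xyz'],c['orientation'])
pickle.dump(d,open('c1.pkl','wb'))
E
```

```text
{'t': 0.0, 'joint_positions': [73.5978, 29.1257, -13.6104, 86.0087, 7.2032, 65.8279, -8.8708], 'dq': [0.0813, -0.0427, -0.112, -0.0032, 0.0299, -0.0985, 0.0927], 'joint_efforts': [-0.0002, -62.0605, -2.1864, -24.9654, 0.0127, 0.0119, 0.0], 'tool_pos': [0.2384, -0.5772, 0.2304], 'orientation': [-88.6014, 89.8968, 113.8466], 'wrist_force': [-0.5001, 0.6006, -0.6705], 'moment': [-0.0029, 0.0083, -0.0389], 'gripper_width': 0.999}
scene [[532.7395405611895, 0.0, 323.99291271675423], [0.0, 532.7395405611895, 238.67995480981676], [0.0, 0.0, 1.0]] [1.45207199 0.33925011 0.67828623] [-124.90744665    0.56545428  112.12983447]
side [[532.275137402339, 0.0, 315.19487274528666], [0.0, 532.275137402339, 246.64536582618823], [0.0, 0.0, 1.0]] [0.12729425 0.72740454 0.88190413] [-132.64029661    0.70511903 -147.09149918]
wrist [[368.6425741245934, 0.0, 319.6922783027604], [0.0, 368.6425741245934, 242.92807288094667], [0.0, 0.0, 1.0]] [ 0.31029302 -0.54807378  0.37191132] [ 1.62140894e+02  9.87732215e-02 -6.75485816e+01]
```

View pics/scene1.png

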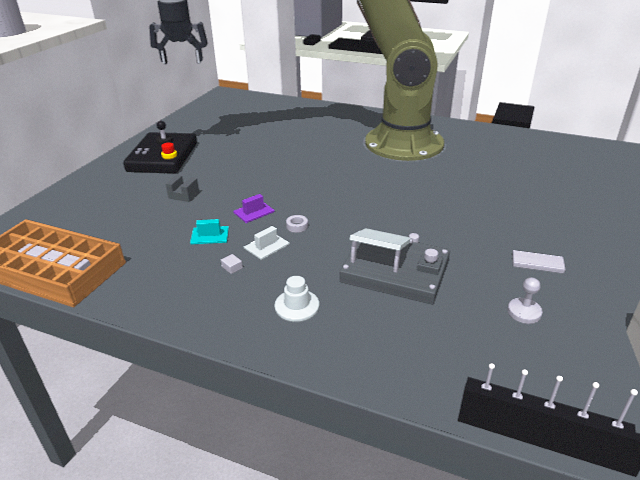

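View pics/side1.png

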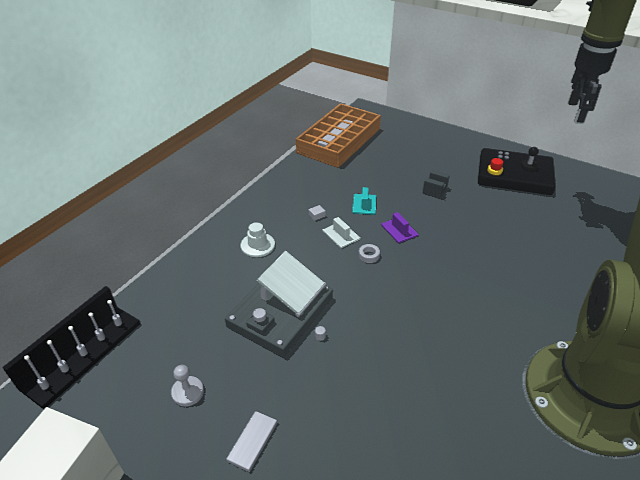

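View pics/wrist1.png

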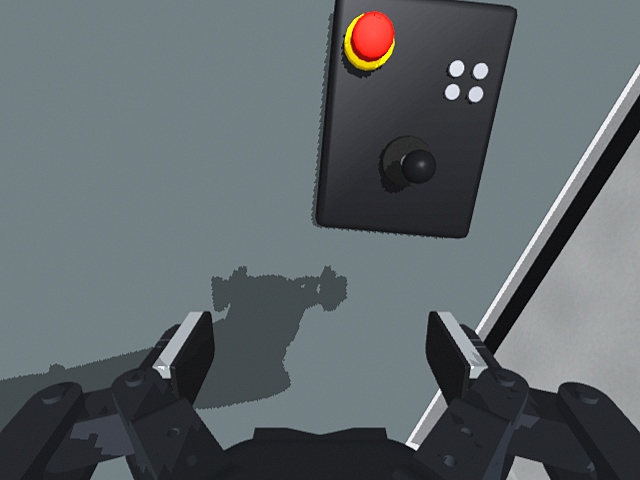

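Slide candidates are white at scene (266,242) / side (341,232), purple at (254,208) and turquoise at (209,232). The white (bare aluminium) one fits, since purple and turquoise are excluded. The stage is at scene (390,260), side (285,300). I'll enlarge these.

```bash
python3 - <<'E'
import cv2
a=cv2.imread('pics/scene1.png');b=cv2.imread('pics/side1.png')
f=lambda i,x,y,w,h,s:cv2.resize(i[y:y+h,x:x+w],None,fx=s,fy=s,interpolation=cv2.INTER_CUBIC)
cv2.imwrite('pics/s_stage.png',f(a,330,215,130,95,6))
cv2.imwrite('pics/s_slide.png',f(a,230,190,90,80,7))
cv2.imwrite('pics/d_stage.png',f(b,220,245,120,115,5))
cv2.imwrite('pics/d_slide.png',f(b,305,190,90,80,7))
E
```

```text
(no output)
```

View pics/s_stage.png

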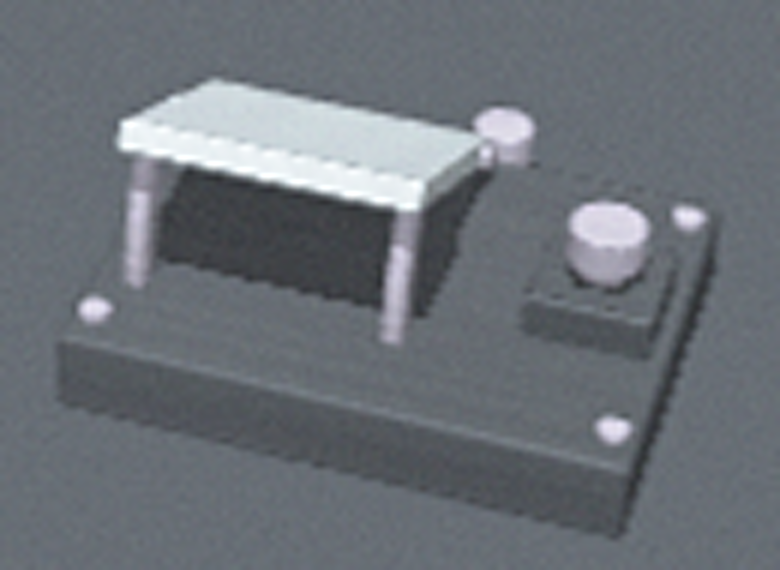

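View pics/d_stage.png

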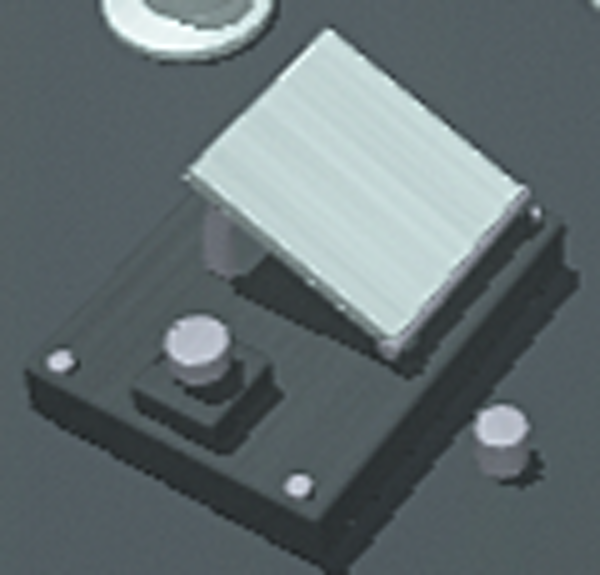

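View pics/s_slide.png

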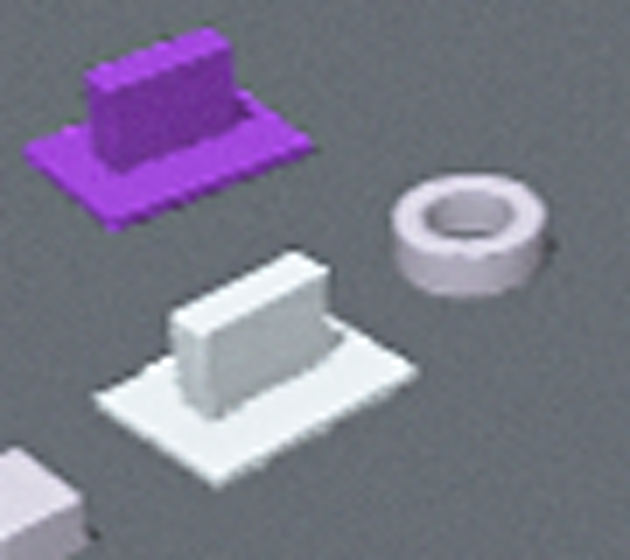

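View pics/d_slide.png

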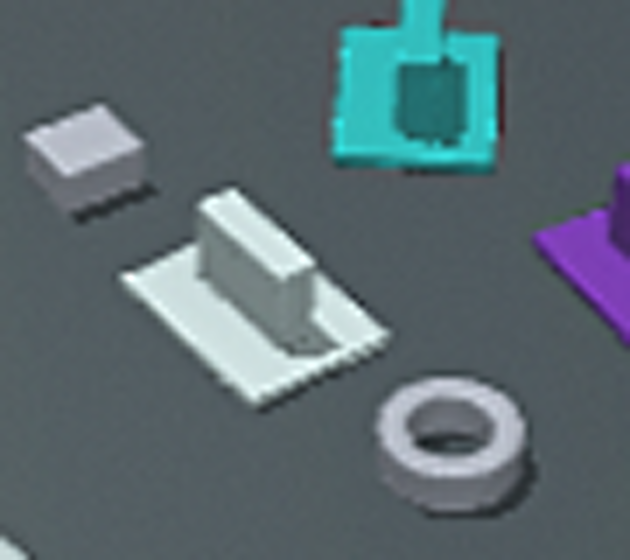

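```bash
cat > fit.py <<'E'
from h import *
import pickle
from scipy.optimize import least_squares, linear_sum_assignment
d=pickle.load(open('c1.pkl','rb'))
def proj(c,P):
    Rc=R.from_euler('xyz',c['orientation'],degrees=True).as_matrix()
    q=(np.asarray(P)-c['xyz'])@Rc; q=q@c['K'].T
    return q[:,:2]/q[:,2:]
def px(p,x0,y0,s): return (np.array(p,float)+.5)/s-.5+[x0,y0]
E
cat > fit1.py <<'E'
from fit import *
S,D=d['scene'],d['side']
# slide
ps=px([(95,400),(218,478),(417,370)],230,190,7); rs=px([(172,318),(205,335),(328,270),(292,250)],230,190,7)
pd=px([(120,278),(258,398),(390,335)],305,190,7); rd=px([(200,205),(235,187),(315,262),(288,278)],305,190,7)
sg=np.array([(1,1),(1,-1),(-1,-1),(-1,1)])
plate=np.c_[sg*[.04,.03],np.full(4,.006)]; rib=np.c_[sg*[.025,.008],np.full(4,.04)]
def T(p,M): 
    c,s=np.cos(p[2]),np.sin(p[2]); return M@np.array([[c,s,0],[-s,c,0],[0,0,1]])+[p[0],p[1],0]
def res(p,full=False):
    o=[]
    for c,a,b in((S,ps,rs),(D,pd,rd)):
        for m,M in((a,plate),(b,rib)):
            q=proj(c,T(p,M)); C=np.linalg.norm(m[:,None]-q[None],axis=2); i,j=linear_sum_assignment(C**2); o.append((m[i]-q[j]))
    return np.concatenate(o).ravel()
best=min((least_squares(res,[x,y,w]) for x in(.55,.7) for y in (-.3,-.1) for w in np.arange(0,3.14,.4)),key=lambda r:r.cost)
print('slide',best.x[:2],np.degrees(best.x[2]),best.cost); print(best.fun.reshape(-1,2).round(2).tolist())
# stage: params px,py,yaw,slope,hx(low edge top x rel plunger),hz, bx,by(base centre rel plunger)
s1=px([(425,183),(120,123),(213,78),(483,140),(609,223),(627,468),(60,343),(717,210)],330,215,6)
d1=px([(187,177),(328,30),(525,190),(395,335),(197,342),(27,370),(563,230),(318,518)],220,245,5)
def model(p):
    x,y,w,a,hx,hz,bx,by=p
    ca,sa=np.cos(a),np.sin(a)
    lo=np.array([hx,-.103,hz]); up=np.array([ca,0,sa])*.11; l=np.array([0,.05,0])
    P=[lo+up+l,lo+up-l,lo-l,lo+l,[0,0,.068]]
    B={(i,j):[bx+i*.075,by+j*.095,.03] for i in(1,-1) for j in(1,-1)}
    A=np.array(P+[B[1,1],B[1,-1],B[-1,1]]);C=np.array(P+[B[1,1],B[-1,-1],B[-1,1]])
    return [T((x,y,w),m) for m in(A,C)]
def r2(p):
    A,C=model(p); return np.r_[(proj(S,A)-s1).ravel(),(proj(D,C)-d1).ravel()]
f=least_squares(r2,[.65,.05,0,.35,-.05,.05,0,-.06])
print(f.x.round(4),np.degrees(f.x[2:4]),f.cost);print(f.fun.reshape(-1,2).round(2).tolist())
x,y,w,a,hx,hz=f.x[:6]
print('face centre',T((x,y,w),np.array([[hx+.055*np.cos(a),-.103,hz+.055*np.sin(a)]])))
E
python3 fit1.py
```

```text
slide [ 0.62570894 -0.14019846] 158.11474443395778 3.666151838845135
[[0.12, 0.7], [-0.33, 0.44], [0.2, 0.99], [0.59, 0.85], [0.42, 0.34], [0.26, 0.66], [0.02, 0.59], [0.11, -0.26], [0.57, -0.56], [0.09, 0.1], [0.83, -0.07], [0.66, -0.22], [-0.3, -0.09], [1.07, -0.33]]
[ 6.066e-01  2.125e-01  1.440e-02  4.284e-01 -5.970e-02  4.850e-02
 -2.000e-04 -6.800e-02] [ 0.8256986  24.54376972] 11.663540447057581
[[-0.33, 0.46], [0.09, -0.1], [-0.42, 0.13], [0.73, -0.82], [0.08, -0.99], [0.9, 0.13], [-1.08, -1.45], [0.75, -1.42], [0.24, -1.0], [-0.38, -0.01], [-0.38, -0.0], [0.06, 1.47], [-0.28, -0.9], [-1.63, -0.49], [0.5, -2.31], [-0.12, 1.02]]
face centre [[0.59842019 0.10939672 0.07132668]]
```

```bash
python3 - <<'E'
from h import *
s=sense()
M=R.from_euler('xyz',s['orientation'],degrees=True).as_matrix();print(M.round(3))
c=read_camera('wrist') if 0 else None
jy=np.degrees(np.arctan2(M[1,1],M[0,1]));print('jaw yaw',jy)
E
```

```text
[[-0.     0.382 -0.924]
 [ 0.001 -0.924 -0.382]
 [-1.    -0.001 -0.   ]]
jaw yaw -67.55362457980138
```

Emit:
drive_tool:
  angular:
    - [0,0,-2]
    - [0,0,-4]
    - [0,0,-6]
    - [0,0,-8]
    - [0,0,-10]
    - [0,0,-12]
    - [0,0,-14]
    - [0,0,-16]
    - [0,0,-18]
    - [0,0,-20]
    - [0,0,-21.6]
    - [0,0,-21.6]
  xyz:
    - [0.032,0.048,0.002]
    - [0.064,0.096,0.004]
    - [0.096,0.144,0.006]
    - [0.128,0.192,0.008]
    - [0.16,0.24,0.01]
    - [0.192,0.288,0.012]
    - [0.224,0.336,0.014]
    - [0.256,0.384,0.016]
    - [0.288,0.432,0.018]
    - [0.32,0.478,0.02]
    - [0.32,0.478,0.02]
    - [0.32,0.478,0.02]
  hand: [1,1,1,1,1,1,1,1,1,1,1,1]

```text
t: 1.65
tool_pos: [0.5582, -0.1001, 0.2508]
orientation: [23.0, 89.9, -156.1]
wrist_force: [-0.4, -0.5, -0.4]
gripper_width: 1.0
```

```bash
python3 - <<'E'
from h import *
import pickle
show(sense()); c=cam('wrist','w2.png'); pickle.dump(c,open('w2.pkl','wb'))
E
```

```text
{'t': 1.65, 'joint_positions': [18.8621, 23.2551, -16.7163, 93.0288, 7.2468, 64.8469, -88.7987], 'dq': [1.637, -0.5203, 0.7497, 0.3268, 0.2216, -0.0038, 0.7278], 'joint_efforts': [-1.9659, -54.3379, -3.417, -25.0621, -0.1988, -0.0667, -0.2527], 'tool_pos': [0.5582, -0.1001, 0.2508], 'orientation': [22.9953, 89.9223, -156.1384], 'wrist_force': [-0.3741, -0.4515, -0.4271], 'moment': [-0.0038, -0.0146, 0.001], 'gripper_width': 0.9997}
```

View pics/w2.png

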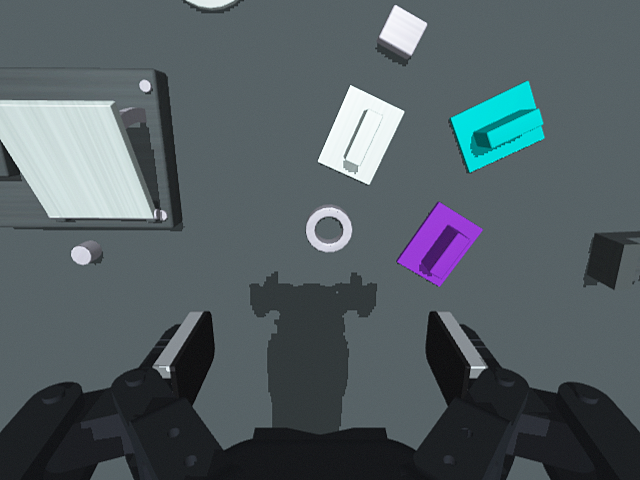

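White slide at (361,135) in the wrist view, with the purple and turquoise decoys to its right and the ring at (328,229). Next I'll move over the stage with the fingers shutting.

Emit:
drive_tool:
  angular:
    - [0,0,0]
    - [0,0,0]
    - [0,0,0]
    - [0,0,0]
    - [0,0,0]
    - [0,0,0]
    - [0,0,0]
  xyz:
    - [-0.01,0.05,0]
    - [-0.01,0.1,0]
    - [-0.01,0.15,0]
    - [-0.01,0.2,0]
    - [-0.01,0.26,0]
    - [-0.01,0.26,0]
    - [-0.01,0.26,0]
  hand: [0,0,0,0,0,0,0]

```text
t: 2.58
tool_pos: [0.5488, 0.1584, 0.2511]
orientation: [82.0, 89.9, -97.2]
wrist_force: [0.3, -0.4, -0.2]
gripper_width: 0.005
```

```bash
python3 - <<'E'
from h import *
import pickle
show(sense()); c=cam('wrist','w3.png'); pickle.dump(c,open('w3.pkl','wb'))
a=cv2.imread('pics/w2.png')
cv2.imwrite('pics/w2c.png',cv2.resize(a[75:195,310:415],None,fx=5,fy=5,interpolation=cv2.INTER_CUBIC))
E
```

```text
{'t': 2.575, 'joint_positions': [-5.2957, 23.8557, -20.0417, 92.3922, 8.8466, 65.3502, -116.7092], 'dq': [1.293, -0.1607, 0.8745, 0.1159, 0.0918, 0.0414, -0.1406], 'joint_efforts': [-2.0627, -54.9113, -4.2537, -24.9404, -0.1994, -0.0618, -0.0335], 'tool_pos': [0.5488, 0.1584, 0.2511], 'orientation': [82.0035, 89.9207, -97.2399], 'wrist_force': [0.33, -0.3934, -0.1694], 'moment': [-0.0505, -0.0134, -0.0012], 'gripper_width': 0.0046}
```

View pics/w3.png

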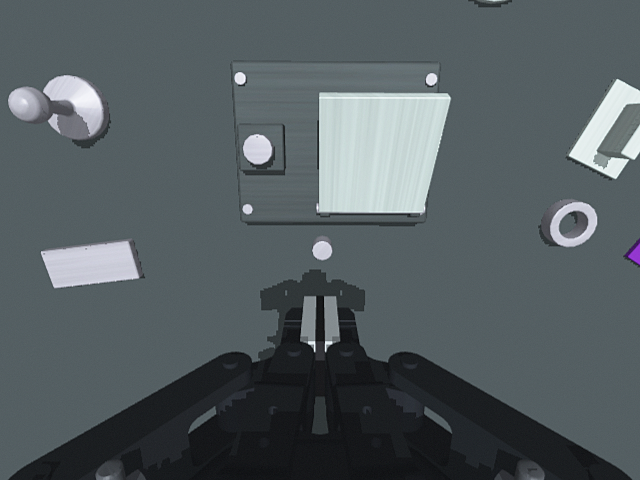

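View pics/w2c.png

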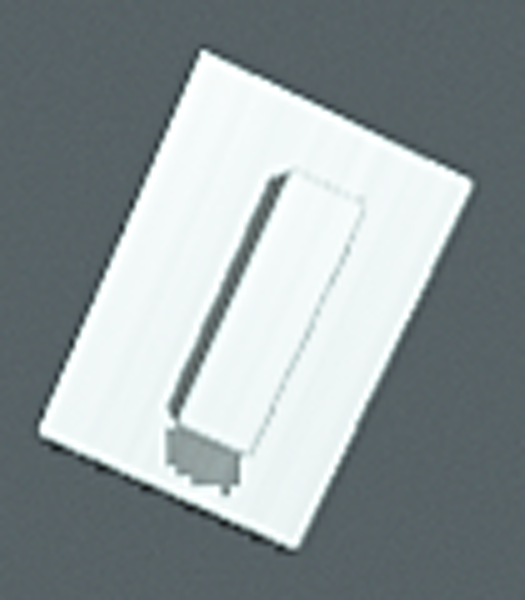

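Plunger at (258,150), stage plate (319–450, 93–215). Enlarging.

```bash
python3 - <<'E'
import cv2
a=cv2.imread('pics/w3.png')
cv2.imwrite('pics/w3c.png',cv2.resize(a[55:230,225:455],None,fx=3.4,fy=3.4,interpolation=cv2.INTER_CUBIC))
E
```

```text
(no output)
```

View pics/w3c.png

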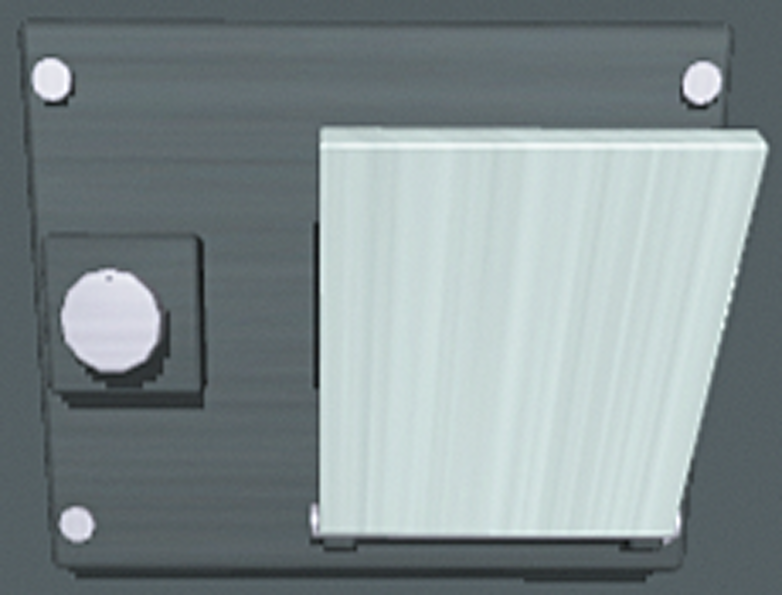

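```bash
cat > fit2.py <<'E'
exec(open('fit1.py').read().split('# slide')[0])
src=open('fit1.py').read()
exec(src.replace('print(','(lambda *a:0)('))
W2=pickle.load(open('w2.pkl','rb'));W3=pickle.load(open('w3.pkl','rb'))
pw=px([(203,50),(470,183),(297,550),(40,433)],310,75,5); rw=px([(292,168),(363,203),(250,453),(180,425)],310,75,5)
def match(c,m,M,p):
    q=proj(c,T(p,M)); C=np.linalg.norm(m[:,None]-q[None],axis=2); i,j=linear_sum_assignment(C**2); return (m[i]-q[j]).ravel()
rW=lambda p: np.r_[match(W2,pw,plate,p),match(W2,rw,rib,p)]
a_=least_squares(rW,best.x);b_=least_squares(lambda p:np.r_[2*rW(p),res(p)],best.x)
for t,f_ in(('ext',best),('wrist',a_),('all',b_)): print('slide',t,f_.x[:2].round(4),np.degrees(f_.x[2]).round(2),f_.cost.round(2))
print(rW(a_.x).reshape(-1,2).round(2).tolist())
w3=px([(321,150),(768,150),(676,536),(320,536),(110,319),(22,22),(732,27),(680,567),(55,565)],225,55,3.4)
def rw3(p):
    A,C=model(p); B=np.r_[A[:5],A[5:6],A[6:7],C[6:7],A[7:8]]
    return (proj(W3,B)-w3).ravel()
for t,F in(('ext',r2),('wrist',rw3),('all',lambda p:np.r_[r2(p),2*rw3(p)])):
    g=least_squares(F,f.x); x,y,w,a,hx,hz=g.x[:6]
    print(t,g.x.round(4),np.degrees(g.x[2:4]).round(2),round(g.cost,2),'face',T((x,y,w),np.array([[hx+.055*np.cos(a),-.103,hz+.055*np.sin(a)]])).round(4))
    if t!='ext':print(rw3(g.x).reshape(-1,2).round(2).tolist())
E
python3 fit2.py
```

```text
slide ext [ 0.6257 -0.1402] 158.11 3.67
slide wrist [ 0.6243 -0.1401] 157.3 4.82
slide all [ 0.6244 -0.1401] 157.32 24.53
[[0.61, 0.43], [-1.14, 0.66], [-0.23, -0.27], [0.92, -0.33], [0.31, 0.65], [-1.45, 0.11], [-0.2, -1.43], [1.24, -0.09]]
ext [ 6.066e-01  2.125e-01  1.440e-02  4.284e-01 -5.970e-02  4.850e-02
 -2.000e-04 -6.800e-02] [ 0.83 24.54] 11.66 face [[0.5984 0.1094 0.0713]]
wrist [ 0.606   0.2118  0.0096  0.4421 -0.0608  0.0454 -0.0009 -0.0673] [ 0.55 25.33] 15.27 face [[0.5958 0.1087 0.0689]]
[[0.19, -0.38], [0.33, 0.16], [-0.84, 0.31], [0.13, -0.04], [0.04, -0.0], [-2.35, -1.18], [2.05, -1.73], [1.77, 2.26], [-1.42, 2.24]]
all [ 0.606   0.212   0.0098  0.443  -0.0607  0.0463 -0.0009 -0.0675] [ 0.56 25.38] 78.98 face [[0.596  0.1089 0.0699]]
[[-0.01, -0.61], [0.59, -0.09], [-0.72, 0.36], [0.0, 0.02], [-0.12, -0.04], [-2.37, -1.24], [2.04, -1.84], [1.79, 2.18], [-1.41, 2.19]]
```

```bash
cat > fit3.py <<'E'
src2=open('fit2.py').read().split("for t,F in(('ext'")[0]
exec(src2.replace("for t,f_ in","for t,f_ in () and").replace('print(rW','(lambda *a:0)(rW'))
def sh(c,o): c=dict(c); c['xyz']=np.asarray(c['xyz'])+o; return c
S0,D0,W20,W30=S,D,W2,W3
def tot(v):
    global S,D,W2,W3
    p,q,o=v[:8],v[8:11],v[11:].reshape(3,3)
    Rw2=R.from_euler('xyz',W20['orientation'],degrees=True).as_matrix()
    S,D=sh(S0,o[0]),sh(D0,o[1]); W2=sh(W20,o[2]);W3=sh(W30,o[2])
    r=rw3(p).copy(); r[10:]*=.3
    e=r2(p).copy(); e[10:16]*=.3; e[26:]*=.3
    return np.r_[e/.6,r/.5,res(q)/.6,rW(q)/.5,o.ravel()/.002,(p[5]-.05)/.001]
g=least_squares(tot,np.r_[f.x,best.x,np.zeros(9)],x_scale='jac')
p=g.x[:8]; x,y,w,a,hx,hz=p[:6]
print(p.round(4),np.degrees(p[2:4]).round(2),g.cost.round(1));print('face',T((x,y,w),np.array([[hx+.055*np.cos(a),-.103,hz+.055*np.sin(a)]])).round(4))
print('slide',g.x[8:11].round(4),np.degrees(g.x[10]).round(2));print('cams mm',(g.x[11:]*1000).round(2))
J=g.jac;C=np.linalg.inv(J.T@J);print('sd',np.sqrt(np.diag(C))[:11].round(4))
E
python3 fit3.py
```

```text
[ 0.6061  0.2125  0.0134  0.4367 -0.0609  0.0495 -0.0008 -0.0677] [ 0.77 25.02] 35.0
face [[0.5964 0.1094 0.0728]]
slide [ 0.6247 -0.1402  2.7466] 157.37
cams mm [-0.53  0.1   2.22  0.02 -0.59 -0.81  0.51  0.49  4.13]
sd [0.0013 0.0012 0.0025 0.0061 0.0005 0.0006 0.0008 0.0007 0.0013 0.0013
 0.0041]
```

Emit:
drive_tool:
  angular:
    - [0,0,0]
    - [0,0,0]
    - [0,0,0]
    - [0,0,0]
    - [0,0,0]
    - [0,0,0]
    - [0,0,0]
  xyz:
    - [0.03,0.028,0]
    - [0.057,0.053,-0.02]
    - [0.057,0.053,-0.07]
    - [0.057,0.053,-0.12]
    - [0.057,0.053,-0.16]
    - [0.057,0.053,-0.173]
    - [0.057,0.053,-0.173]
  hand: [0,0,0,0,0,0,0]

```text
t: 3.5
tool_pos: [0.6061, 0.2119, 0.0783]
orientation: [55.5, 90.0, -123.7]
wrist_force: [-0.1, 0.6, 0.8]
gripper_width: 0.0
```

```bash
python3 - <<'E'
from h import *
show(sense()); c=cam('side'); cam('wrist','w4.png'); b=c['image'][:,:,::-1]
cv2.imwrite('pics/d4.png',cv2.resize(b[230:360,200:350],None,fx=5,fy=5,interpolation=cv2.INTER_CUBIC)[:600])
E
```

```text
{'t': 3.5, 'joint_positions': [-11.1663, 39.3164, -17.448, 93.8062, 14.5747, 49.1622, -123.7494], 'dq': [-0.3914, -1.7803, -0.6725, -1.5984, -0.22, 0.7135, 0.1687], 'joint_efforts': [0.1299, -66.0003, -3.7134, -19.269, 0.0742, -0.1824, -0.0445], 'tool_pos': [0.6061, 0.2119, 0.0783], 'orientation': [55.5317, 89.9549, -123.7277], 'wrist_force': [-0.1183, 0.5877, 0.7507], 'moment': [-0.0274, -0.056, -0.0429], 'gripper_width': 0.0004}
```

View pics/d4.png

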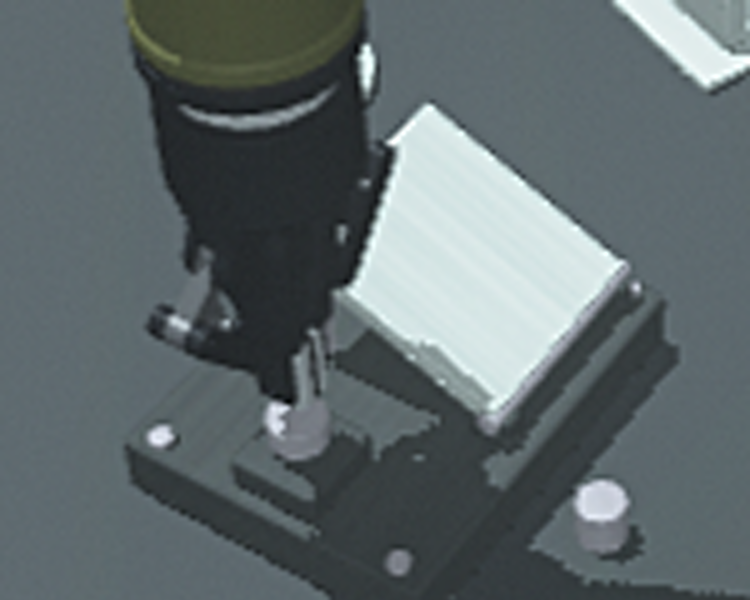

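View pics/w4.png

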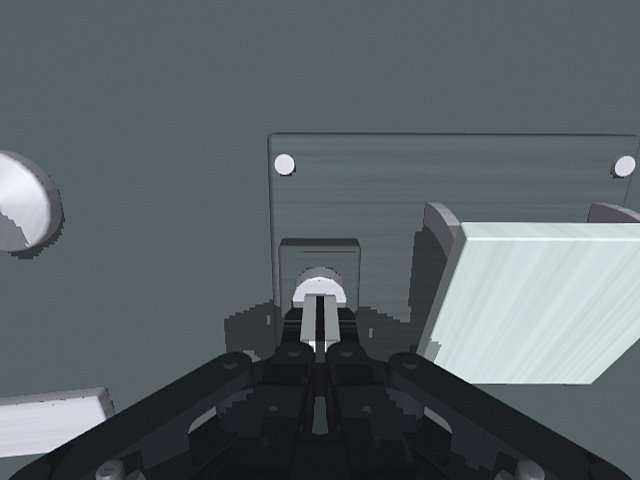

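Emit:
drive_tool:
  angular:
    - [0,0,0]
    - [0,0,0]
    - [0,0,0]
    - [0,0,0]
    - [0,0,0]
    - [0,0,0]
  xyz:
    - [0,0,-0.004]
    - [0,0,-0.007]
    - [0,0,-0.01]
    - [0,0,-0.012]
    - [0,0,-0.014]
    - [0,0,-0.014]
  hand: [0,0,0,0,0,0]

```text
t: 4.35
tool_pos: [0.6056, 0.2134, 0.0643]
orientation: [-7.3, 90.0, 173.5]
wrist_force: [-1.8, 0.1, 2.3]
gripper_width: 0.0
```

Emit:
drive_tool:
  angular:
    - [0,0,0]
    - [0,0,0]
    - [0,0,0]
    - [0,0,0]
  xyz:
    - [0,0,-0.0015]
    - [0,0,-0.003]
    - [0,0,-0.0045]
    - [0,0,-0.0045]
  hand: [0,0,0,0]

```text
t: 4.85
tool_pos: [0.6056, 0.2134, 0.0601]
orientation: [-153.8, 90.0, 27.1]
wrist_force: [-2.7, -0.9, 8.4]
gripper_width: -0.003
```

Emit:
drive_tool:
  angular:
    - [0,0,0]
    - [0,0,0]
    - [0,0,0]
    - [0,0,0]
  xyz:
    - [0,0,-0.0015]
    - [0,0,-0.003]
    - [0,0,-0.003]
    - [0,0,-0.003]
  hand: [0,0,0,0]

```text
t: 5.35
tool_pos: [0.6057, 0.2134, 0.0599]
orientation: [177.7, 89.9, -1.5]
wrist_force: [-9.7, -4.4, 28.3]
gripper_width: 0.001
```

Emit:
drive_tool:
  angular:
    - [0,0,0]
    - [0,0,0]
    - [0,0,0]
    - [0,0,-4]
    - [0,0,-8]
    - [0,0,-12]
    - [0,0,-16]
    - [0,0,-20]
    - [0,0,-23.4]
    - [0,0,-23.4]
    - [0,0,-23.4]
    - [0,0,-23.4]
  xyz:
    - [0,0,0.03]
    - [0,0,0.08]
    - [0,0,0.13]
    - [0.002,-0.05,0.17]
    - [0.004,-0.1,0.17]
    - [0.006,-0.15,0.17]
    - [0.008,-0.2,0.17]
    - [0.01,-0.25,0.16]
    - [0.014,-0.3,0.15]
    - [0.0187,-0.3532,0.1435]
    - [0.0187,-0.3532,0.1435]
    - [0.0187,-0.3532,0.1435]
  hand: [0,0,0,0.6,0.6,0.6,0.6,0.6,0.6,0.6,0.6,0.6]

```text
t: 6.85
tool_pos: [0.6244, -0.1395, 0.1997]
orientation: [-46.8, 89.9, 110.7]
wrist_force: [0.2, 0.7, -1.0]
gripper_width: 0.598
```

```bash
python3 - <<'E'
from h import *
import pickle
show(sense()); c=cam('side'); pickle.dump(cam('wrist','w5.png'),open('w5.pkl','wb')); b=c['image'][:,:,::-1]
cv2.imwrite('pics/d5.png',cv2.resize(b[245:360,220:340],None,fx=5,fy=5,interpolation=cv2.INTER_CUBIC))
E
```

```text
{'t': 6.85, 'joint_positions': [17.5528, 31.7181, -11.9674, 86.2242, 6.9843, 62.8179, -108.4442], 'dq': [-1.5862, -0.7368, -1.1923, 0.0765, -0.1119, 0.003, 0.0244], 'joint_efforts': [2.2095, -63.9533, -0.6867, -24.4293, 0.2464, 0.0086, 0.0316], 'tool_pos': [0.6244, -0.1395, 0.1997], 'orientation': [-46.753, 89.9447, 110.6767], 'wrist_force': [0.2441, 0.6693, -0.9729], 'moment': [0.075, 0.0186, 0.0394], 'gripper_width': 0.598}
```

View pics/d5.png

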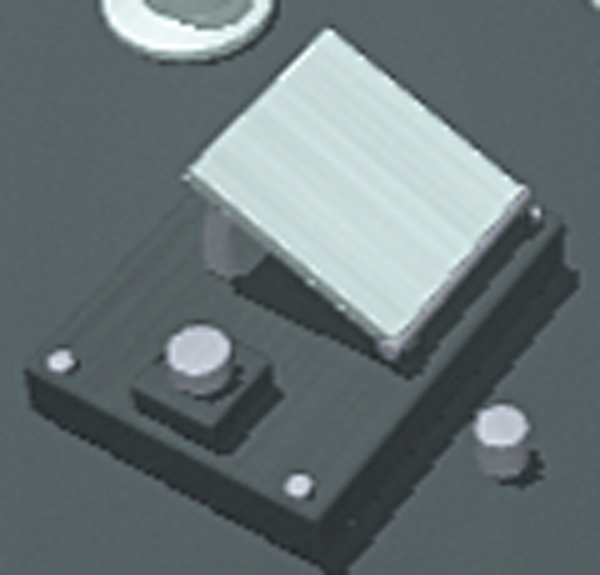

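View pics/w5.png

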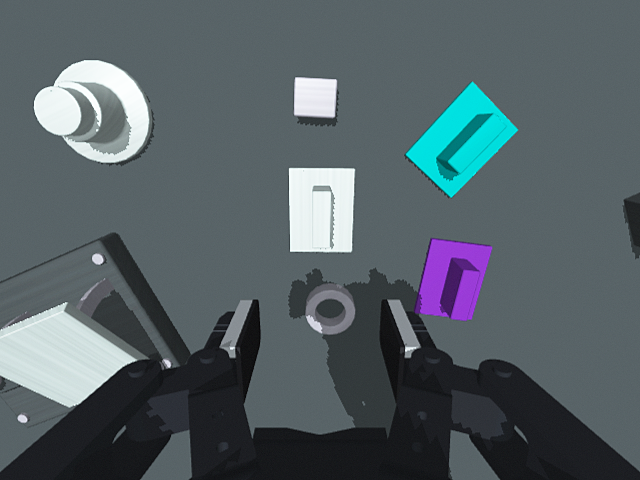

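```bash
python3 - <<'E'
import cv2
a=cv2.imread('pics/w5.png')
cv2.imwrite('pics/w5c.png',cv2.resize(a[160:260,280:365],None,fx=6,fy=6,interpolation=cv2.INTER_CUBIC))
E
```

```text
(no output)
```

View pics/w5c.png

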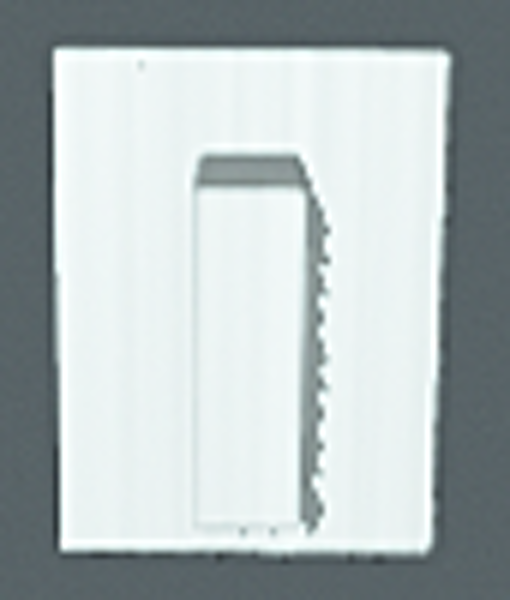

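```bash
cat > fit4.py <<'E'
src3=open('fit3.py').read()
exec(src3.replace('print(','(lambda *a:0)('))
W5=pickle.load(open('w5.pkl','rb'))
pw5=px([(55,48),(450,50),(433,550),(60,550)],280,160,6); rw5=px([(196,187),(305,187),(300,527),(194,523)],280,160,6)
for dz in(0,.002,.004):
    c=sh(W5,[0,0,dz])
    h=least_squares(lambda p:np.r_[match(c,pw5,plate,p),match(c,rw5,rib,p)],g.x[8:11])
    print(dz,h.x.round(4),np.degrees(h.x[2]).round(2),h.cost.round(2))
E
python3 fit4.py
```

```text
[[0.61, 0.43], [-1.14, 0.66], [-0.23, -0.27], [0.92, -0.33], [0.31, 0.65], [-1.45, 0.11], [-0.2, -1.43], [1.24, -0.09]]
0 [ 0.6249 -0.1407  2.7411] 157.05 2.56
0.002 [ 0.6245 -0.1406  2.7411] 157.05 1.49
0.004 [ 0.6241 -0.1404  2.7411] 157.05 1.0
```

Emit:
drive_tool:
  angular:
    - [0,0,-0.4]
    - [0,0,-0.4]
    - [0,0,-0.4]
    - [0,0,-0.4]
    - [0,0,-0.4]
    - [0,0,-0.4]
    - [0,0,-0.4]
  xyz:
    - [0,0,-0.05]
    - [0,0,-0.1]
    - [0,0,-0.145]
    - [0,0,-0.17]
    - [0,0,-0.182]
    - [0,0,-0.19]
    - [0,0,-0.19]
  hand: [0.6,0.6,0.6,0.6,0.6,0.6,0.6]

```text
t: 7.82
tool_pos: [0.6247, -0.1395, 0.0107]
orientation: [-160.1, 90.0, -3.0]
wrist_force: [-0.3, -0.2, 0.7]
gripper_width: 0.599
```

```bash
python3 - <<'E'
from h import *
show(sense()); c=cam('side'); cam('wrist','w6.png'); b=c['image'][:,:,::-1]
cv2.imwrite('pics/d6.png',cv2.resize(b[160:280,280:420],None,fx=5,fy=5,interpolation=cv2.INTER_CUBIC))
E
```

```text
{'t': 7.825, 'joint_positions': [16.147, 43.4712, -9.6926, 97.0952, 10.3173, 40.2695, -111.7466], 'dq': [0.2021, -0.7137, -0.132, -0.5293, -0.0132, 0.4368, 0.0504], 'joint_efforts': [-0.1938, -69.2822, -1.8153, -17.3336, 0.023, -0.1307, -0.0205], 'tool_pos': [0.6247, -0.1395, 0.0107], 'orientation': [-160.1211, 89.9648, -3.0449], 'wrist_force': [-0.2549, -0.2117, 0.7345], 'moment': [0.0286, -0.0315, 0.0264], 'gripper_width': 0.5988}
```

View pics/d6.png

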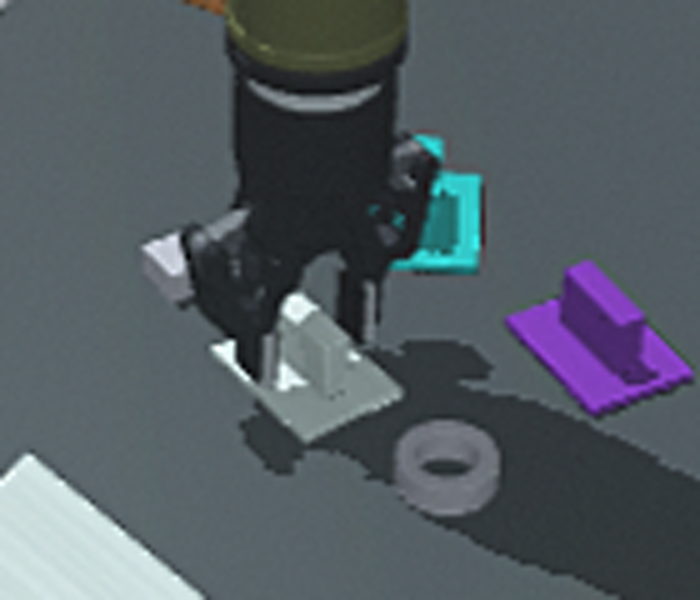

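View pics/w6.png

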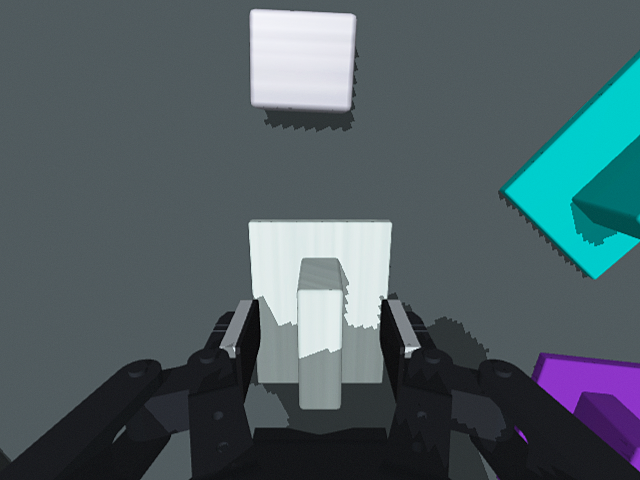

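The rib is centred between the jaws. Closing.

Emit:
drive_tool:
  angular:
    - [0,0,0]
    - [0,0,0]
    - [0,0,0]
    - [0,0,0]
    - [0,0,0]
    - [0,0,0]
  xyz:
    - [0,0,0]
    - [0,0,0]
    - [0,0,0]
    - [0,0,0]
    - [0,0,0]
    - [0,0,0]
  hand: [0.1,0,0,0,0,0]

```text
t: 8.68
tool_pos: [0.6247, -0.14, 0.011]
orientation: [-169.4, 89.9, -12.4]
wrist_force: [-1.2, -0.2, 6.6]
gripper_width: 0.175
```

Emit:
drive_tool:
  angular:
    - [0,0,0]
    - [0,0,0]
    - [0,0,0]
    - [0,0,4]
    - [0,0,8]
    - [0,0,12]
    - [0,0,16]
    - [0,0,20]
    - [0,0,23.7]
    - [0,0,23.7]
    - [0,0,23.7]
  xyz:
    - [0,0,0.01]
    - [0,0,0.04]
    - [0,0,0.08]
    - [-0.015,0.01,0.12]
    - [-0.03,0.05,0.16]
    - [-0.045,0.09,0.18]
    - [-0.055,0.13,0.18]
    - [-0.065,0.16,0.18]
    - [-0.075,0.18,0.18]
    - [-0.075,0.18,0.18]
    - [-0.075,0.18,0.18]
  hand: [0,0,0,0,0,0,0,0,0,0,0]

```text
t: 10.05
tool_pos: [0.5496, 0.0386, 0.19]
orientation: [73.9, 89.9, -105.5]
wrist_force: [0.7, -0.1, -1.0]
gripper_width: 0.177
```

```bash
python3 - <<'E'
from h import *
import pickle
show(sense()); c=cam('side','d7.png'); pickle.dump(cam('wrist','w7.png'),open('w7.pkl','wb'));pickle.dump(c,open('d7.pkl','wb')); b=c['image'][:,:,::-1]
show(sense())
E
```

```text
{'t': 10.05, 'joint_positions': [6.7609, 25.2183, -19.7311, 100.7414, 10.084, 55.795, -106.3087], 'dq': [0.4759, 0.1896, 0.3369, -0.36, -0.1182, -0.1422, -0.1771], 'joint_efforts': [-1.0158, -55.3846, -3.822, -22.7679, -0.0922, 0.0078, 0.0163], 'tool_pos': [0.5496, 0.0386, 0.19], 'orientation': [73.9268, 89.9376, -105.4525], 'wrist_force': [0.6887, -0.1183, -1.0141], 'moment': [0.0106, -0.0383, 0.0316], 'gripper_width': 0.1775}
{'t': 10.15, 'joint_positions': [6.7844, 25.2266, -19.7368, 100.7323, 10.069, 55.7936, -106.3137], 'dq': [0.0447, -0.0591, -0.2293, -0.0044, -0.1815, -0.0254, -0.0349], 'joint_efforts': [-0.3577, -55.1755, -3.3333, -22.8997, -0.0021, 0.0064, 0.0032], 'tool_pos': [0.5497, 0.0385, 0.19], 'orientation': [66.444, 89.9536, -112.9684], 'wrist_force': [-0.3418, 0.3806, -0.7392], 'moment': [0.0275, 0.0003, 0.0252], 'gripper_width': 0.1774}
```

View pics/d7.png

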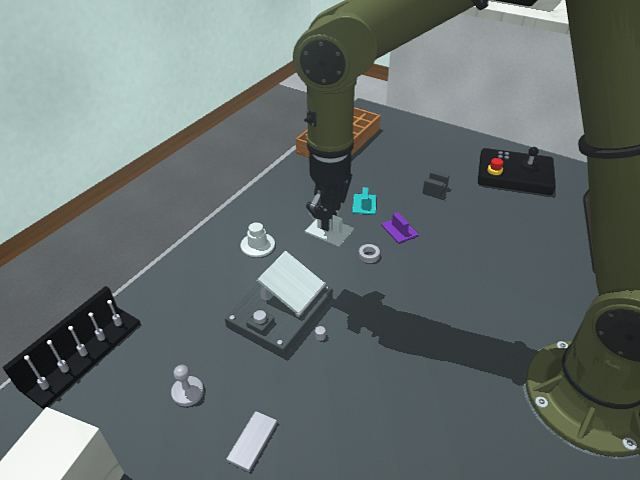

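View pics/w7.png

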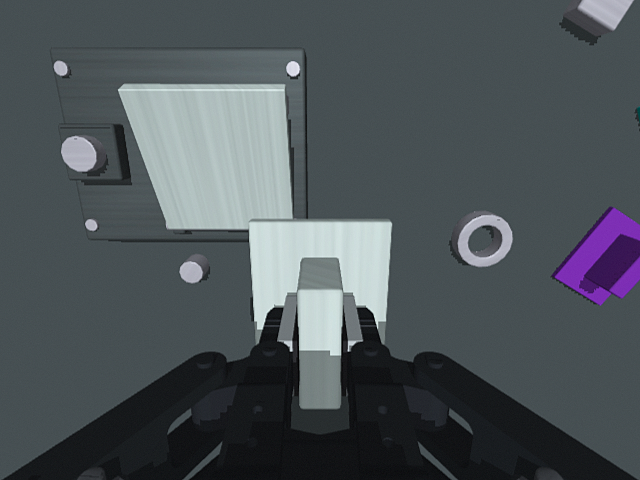

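Emit:
drive_tool:
  angular:
    - [0.06,-4,0]
    - [0.11,-8,0]
    - [0.17,-12,0]
    - [0.23,-16,0]
    - [0.28,-20,0]
    - [0.34,-25,0]
    - [0.34,-25,0]
    - [0.34,-25,0]
    - [0.34,-25,0]
  xyz:
    - [0.006,0.014,0]
    - [0.012,0.028,0]
    - [0.018,0.042,0]
    - [0.024,0.056,-0.01]
    - [0.029,0.07,-0.03]
    - [0.0294,0.0707,-0.05]
    - [0.0294,0.0707,-0.07]
    - [0.0294,0.0707,-0.08]
    - [0.0294,0.0707,-0.08]
  hand: [0,0,0,0,0,0,0,0,0]

```text
t: 11.28
tool_pos: [0.5787, 0.1101, 0.1094]
orientation: [179.9, 65.1, 0.7]
wrist_force: [0.6, -0.5, -0.7]
gripper_width: 0.177
```

```bash
python3 - <<'E'
from h import *
import pickle
show(sense());d={}
for n in('side','wrist','scene'): d[n]=cam(n,n+'8.png')
pickle.dump(d,open('c8.pkl','wb')); s=sense();show(s)
M=R.from_euler('xyz',s['orientation'],degrees=True).as_matrix();print(M.round(4))
b=cv2.imread('pics/side8.png');cv2.imwrite('pics/d8c.png',cv2.resize(b[225:365,210:350],None,fx=4.2,fy=4.2,interpolation=cv2.INTER_CUBIC))
b=cv2.imread('pics/scene8.png');cv2.imwrite('pics/s8c.png',cv2.resize(b[170:310,320:470],None,fx=4.2,fy=4.2,interpolation=cv2.INTER_CUBIC))
E
```

```text
{'t': 11.275, 'joint_positions': [-15.8168, 25.4617, -2.1951, 124.4423, 52.7988, 10.0612, -157.5344], 'dq': [-0.1679, -1.2348, 0.8136, -0.9359, -7.6603, -0.191, 7.4978], 'joint_efforts': [-0.2057, -49.1551, 0.4494, -16.2151, 2.1826, -0.9621, -2.0048], 'tool_pos': [0.5787, 0.1101, 0.1094], 'orientation': [179.9167, 65.0806, 0.6501], 'wrist_force': [0.5928, -0.5242, -0.7377], 'moment': [-0.0055, 0.5878, 0.046], 'gripper_width': 0.1765}
{'t': 11.425, 'joint_positions': [-15.8479, 25.3498, -2.147, 124.3985, 52.548, 10.0561, -157.3487], 'dq': [-0.1868, -0.3213, 0.0414, 0.0072, 0.8226, -0.0497, -0.9557], 'joint_efforts': [-0.0073, -49.4495, 0.7226, -16.5228, 0.4752, -0.983, -0.0145], 'tool_pos': [0.5793, 0.1102, 0.1107], 'orientation': [-179.9234, 64.9638, 0.7357], 'wrist_force': [0.3739, 1.0569, -1.8], 'moment': [0.0095, 0.6468, -0.0178], 'gripper_width': 0.1768}
[[ 4.232e-01  1.160e-02 -9.060e-01]
 [ 5.400e-03 -9.999e-01 -1.030e-02]
 [-9.060e-01 -6.000e-04 -4.232e-01]]
```

View pics/d8c.png

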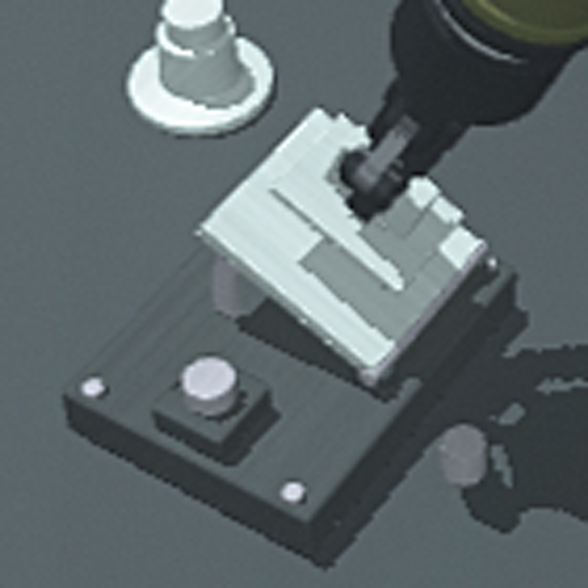

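View pics/s8c.png

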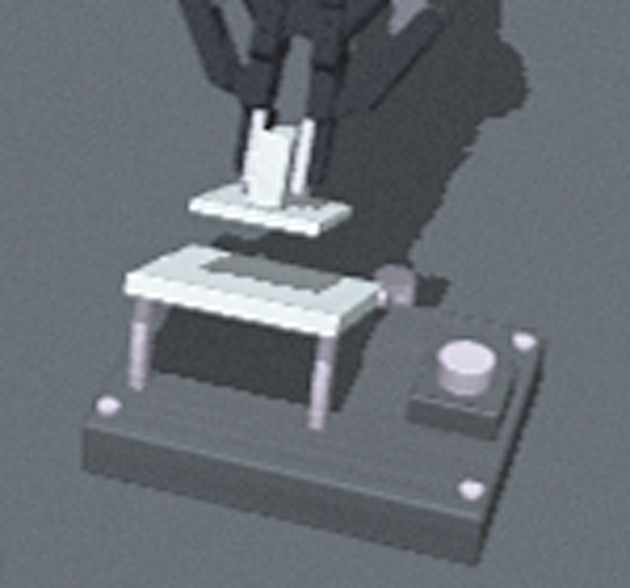

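View pics/wrist8.png

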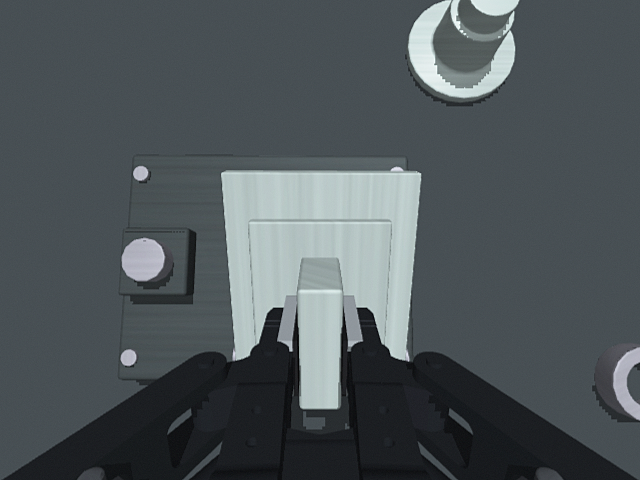

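Slide hovers centred and parallel over the face in all three views. However, joint 6 sits at 10.06°, against its 10° limit. I'll over-tilt briefly and come back, to see whether the elbow swivel that forces leaves some margin.

Emit:
drive_tool:
  angular:
    - [0.02,-1.5,0]
    - [0.04,-3,0]
    - [0.06,-4.5,0]
    - [0.08,-6,0]
    - [0.08,-6,0]
  xyz:
    - [0,0,0.003]
    - [0,0,0.006]
    - [0,0,0.008]
    - [0,0,0.01]
    - [0,0,0.01]
  hand: [0,0,0,0,0]

```text
t: 12.05
tool_pos: [0.5873, 0.1131, 0.1426]
orientation: [179.3, 61.0, 0.1]
wrist_force: [-0.5, 0.4, -1.6]
gripper_width: 0.177
```

```bash
python3 -c "
from h import *
show(sense())"
```

```text
{'t': 12.05, 'joint_positions': [-18.6241, 22.4652, 0.1616, 124.7944, 60.2536, 10.0511, -165.3937], 'dq': [0.5452, 0.8794, -0.5657, 0.3973, 0.3922, 0.1063, -0.1867], 'joint_efforts': [-0.0842, -48.164, 1.3439, -18.1578, 0.468, -0.7042, 0.0089], 'tool_pos': [0.5873, 0.1131, 0.1426], 'orientation': [179.3125, 61.0317, 0.1253], 'wrist_force': [-0.5245, 0.3865, -1.5551], 'moment': [0.0202, 0.6171, 0.0572], 'gripper_width': 0.177}
```

Emit:
drive_tool:
  angular:
    - [-0.02,1.5,0]
    - [-0.04,3,0]
    - [-0.06,4.5,0]
    - [-0.08,6,0]
    - [-0.08,6,0]
  xyz:
    - [0,0,0]
    - [0,0,0]
    - [0,0,0]
    - [0,0,0]
    - [0,0,0]
  hand: [0,0,0,0,0]

```text
t: 12.68
tool_pos: [0.5874, 0.1124, 0.1416]
orientation: [179.1, 67.1, -0.1]
wrist_force: [0.2, -0.5, -0.9]
gripper_width: 0.172
```

```bash
python3 -c "
from h import *
show(sense())"
```

```text
{'t': 12.675, 'joint_positions': [-3.574, 23.8935, -18.8158, 119.016, 43.8271, 21.8959, -147.4424], 'dq': [-1.3819, -0.3031, 1.6045, 1.4124, 1.9209, -1.4426, -1.9073], 'joint_efforts': [0.4134, -50.0639, -2.7938, -19.8271, 0.3377, -0.9311, 0.5185], 'tool_pos': [0.5874, 0.1124, 0.1416], 'orientation': [179.1465, 67.13, -0.0893], 'wrist_force': [0.2482, -0.5058, -0.856], 'moment': [-0.0283, 0.5288, 0.0267], 'gripper_width': 0.1719}
```

```bash
cat > tgt.py <<'E'
from h import *
import sys
a=np.radians(25.02);w=np.radians(.77);F=np.array([.5964,.1094,.0728])
def goal(h,off=.0107):
    Rs=R.from_euler('z',w)*R.from_euler('y',-a)
    x,y,z=Rs.as_matrix().T
    return F+z*(off+h), np.c_[-z,-y,-x]
if __name__=='__main__':
    s=sense(); M=R.from_euler('xyz',s['orientation'],degrees=True)
    for h in map(float,sys.argv[1:]):
        p,G=goal(h/1000); print(h,'xyz',(p-s['tool_pos']).round(4),'rot',(R.from_matrix(G)*M.inv()).as_rotvec(degrees=True).round(2),'abs',p.round(4))
    print(s['joint_positions'].round(2),s['wrist_force'].round(2))
E
python3 tgt.py 40 30 15 0
```

```text
40.0 xyz [-0.0124 -0.0033 -0.0228] rot [ 0.36 -2.15  0.08] abs [0.575  0.1091 0.1187]
30.0 xyz [-0.0082 -0.0032 -0.0319] rot [ 0.36 -2.15  0.08] abs [0.5792 0.1092 0.1097]
15.0 xyz [-0.0019 -0.0031 -0.0455] rot [ 0.36 -2.15  0.08] abs [0.5855 0.1093 0.0961]
0.0 xyz [ 0.0045 -0.003  -0.0591] rot [ 0.36 -2.15  0.08] abs [0.5919 0.1093 0.0825]
[  -3.57   23.89  -18.82  119.02   43.83   21.9  -147.44] [ 0.25 -0.51 -0.86]
```

Emit:
drive_tool:
  angular:
    - [0.1,-0.5,0]
    - [0.2,-1,0]
    - [0.3,-1.5,0]
    - [0.36,-2.15,0.08]
    - [0.36,-2.15,0.08]
    - [0.36,-2.15,0.08]
    - [0.36,-2.15,0.08]
  xyz:
    - [0,-0.001,-0.008]
    - [-0.001,-0.002,-0.016]
    - [-0.001,-0.003,-0.024]
    - [-0.002,-0.003,-0.032]
    - [-0.002,-0.003,-0.04]
    - [-0.002,-0.003,-0.0455]
    - [-0.002,-0.003,-0.0455]
  hand: [0,0,0,0,0,0,0]

```text
t: 13.55
tool_pos: [0.5858, 0.1101, 0.0976]
orientation: [179.8, 65.2, 0.7]
wrist_force: [0.2, 0.2, -0.6]
gripper_width: 0.178
```

```bash
python3 tgt.py 15 0
```

```text
15.0 xyz [-0.0002 -0.0008 -0.0016] rot [ 0.07 -0.18 -0.1 ] abs [0.5855 0.1093 0.0961]
0.0 xyz [ 0.0061 -0.0007 -0.0152] rot [ 0.07 -0.18 -0.1 ] abs [0.5919 0.1093 0.0825]
[ -14.18   27.1    -4.08  124.09   61.1    10.06 -165.4 ] [ 0.17  0.2  -0.59]
```

Joints 6 and 7 are both at their limits in this posture. I'll mend it by putting the slide back in its place and regripping it with the tool leaned about 15° about the jaw axis. The final tool tilt is then only about 10°.

Emit:
drive_tool:
  angular:
    - [0,0,0]
    - [-0.04,3,0]
    - [-0.1,7,0]
    - [-0.15,11,0]
    - [-0.2,15,0]
    - [-0.27,20,0]
    - [-0.34,25,0]
    - [-0.34,25,0]
    - [-0.34,25,0]
  xyz:
    - [-0.003,0,0.02]
    - [-0.006,0,0.05]
    - [-0.01,0,0.08]
    - [-0.016,-0.02,0.0924]
    - [-0.024,-0.04,0.0924]
    - [-0.03,-0.06,0.0924]
    - [-0.036,-0.0716,0.0924]
    - [-0.036,-0.0716,0.0924]
    - [-0.036,-0.0716,0.0924]
  hand: [0,0,0,0,0,0,0,0,0]

```text
t: 14.68
tool_pos: [0.5497, 0.039, 0.1903]
orientation: [-0.7, 90.0, -179.8]
wrist_force: [-0.2, -0.1, -0.9]
gripper_width: 0.176
```

```bash
cat > t2.py <<'E'
from h import *
# vertical tool, jaw yaw given
s=sense(); M=R.from_euler('xyz',s['orientation'],degrees=True)
def rep(p,jyaw,lean=0):
    q=np.radians(jyaw); y=np.array([np.cos(q),np.sin(q),0]); x=np.array([0,0,-1.]); 
    G=np.c_[x,y,np.cross(x,y)]
    fx=np.array([-y[1],y[0],0])  # slide forward dir = +90 from jaw
    G=R.from_rotvec(-y*np.radians(lean)).as_matrix()@G
    print('xyz',(np.array(p)-s['tool_pos']).round(4),'rot',(R.from_matrix(G)*M.inv()).as_rotvec(degrees=True).round(2),'fwd',fx.round(3),'toolx',G[:,0].round(3))
E
python3 - <<'E'
from t2 import *
rep([.6247,-.140,.06],-112.95)
print(s['joint_positions'].round(1),s['tool_pos'])
E
```

```text
xyz [ 0.075  -0.179  -0.1303] rot [-1.000e-02 -5.000e-02 -2.386e+01] fwd [ 0.921 -0.39   0.   ] toolx [ 0.  0. -1.]
[  19.5   28.2  -39.8  100.5   20.7   58.8 -117. ] [0.54966396 0.03900078 0.19031859]
```

Emit:
drive_tool:
  angular:
    - [0,0,-4]
    - [0,0,-8]
    - [0,0,-12]
    - [0,0,-16]
    - [0,0,-20]
    - [0,0,-23.9]
    - [0,0,-23.9]
    - [0,0,-23.9]
    - [0,0,-23.9]
    - [0,0,-23.9]
    - [0,0,-23.9]
  xyz:
    - [0.02,-0.045,0]
    - [0.04,-0.09,0]
    - [0.06,-0.135,0]
    - [0.07,-0.165,-0.02]
    - [0.075,-0.179,-0.06]
    - [0.075,-0.179,-0.1]
    - [0.075,-0.179,-0.14]
    - [0.075,-0.179,-0.16]
    - [0.075,-0.179,-0.17]
    - [0.075,-0.179,-0.177]
    - [0.075,-0.179,-0.177]
  hand: [0,0,0,0,0,0,0,0,0,0,0]

```text
t: 16.05
tool_pos: [0.6252, -0.1407, 0.0138]
orientation: [12.9, 89.9, 169.9]
wrist_force: [-0.4, -0.3, -1.0]
gripper_width: 0.174
```

```bash
python3 - <<'E'
from t2 import *
rep([.6247,-.140,.011],-112.95)
print(s['joint_positions'].round(1),s['tool_pos'],s['wrist_force'])
E
```

```text
xyz [-0.0005  0.0007 -0.0028] rot [-0.02 -0.09  0.08] fwd [ 0.921 -0.39   0.   ] toolx [ 0.  0. -1.]
[  25.8   45.2  -26.2   96.6   26.5   44.6 -126. ] [ 0.62519321 -0.14074584  0.01375547] [-0.3821788  -0.25548724 -1.020527  ]
```

Lower to contact, open, rise.

Emit:
drive_tool:
  angular:
    - [0,0,0]
    - [0,0,0]
    - [0,0,0]
    - [0,0,0]
    - [0,0,0]
    - [0,0,0]
    - [0,0,0]
    - [0,0,0]
    - [0,0,0]
  xyz:
    - [0,0,-0.0015]
    - [0,0,-0.003]
    - [0,0,-0.003]
    - [0,0,-0.003]
    - [0,0,-0.003]
    - [0,0,-0.003]
    - [0,0,0.02]
    - [0,0,0.06]
    - [0,0,0.06]
  hand: [0,0,0,0.6,0.6,0.6,0.6,0.6,0.6]

```text
t: 17.18
tool_pos: [0.6269, -0.1408, 0.0763]
orientation: [-163.0, 89.8, -6.0]
wrist_force: [-0.3, 0.5, 0.3]
gripper_width: 0.599
```

```bash
python3 - <<'E'
from h import *
import pickle
show(sense());d={}
for n in('side','wrist'): d[n]=cam(n,n+'9.png')
pickle.dump(d,open('c9.pkl','wb'))
a=cv2.imread('pics/wrist9.png');cv2.imwrite('pics/w9c.png',cv2.resize(a[170:410,220:420],None,fx=2.5,fy=2.5,interpolation=cv2.INTER_CUBIC))
E
```

```text
{'t': 17.175, 'joint_positions': [27.1375, 40.9417, -28.5934, 93.9516, 23.7789, 51.0737, -123.6846], 'dq': [-0.2392, 2.3423, 1.3657, 2.6791, 0.7672, -1.6867, -0.6884], 'joint_efforts': [0.4319, -69.1943, -7.5446, -20.0412, -0.1553, 0.5354, 0.1713], 'tool_pos': [0.6269, -0.1408, 0.0763], 'orientation': [-162.987, 89.8263, -6.0135], 'wrist_force': [-0.2581, 0.4754, 0.268], 'moment': [-0.0131, -0.003, 0.0328], 'gripper_width': 0.5988}
```

View pics/w9c.png

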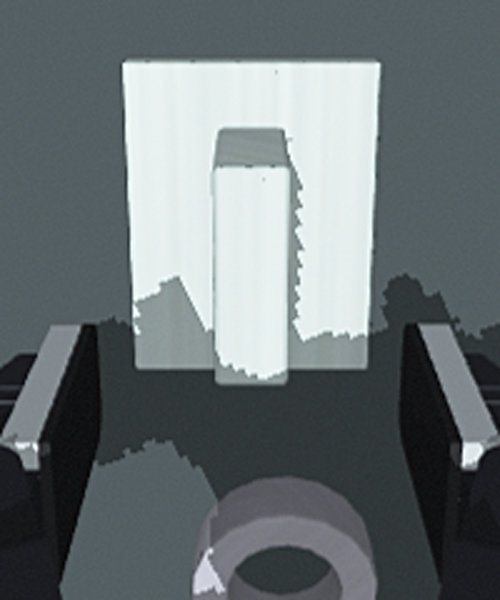

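```bash
cat > r9.py <<'E'
exec(open('fit4.py').read().split('W5=')[0].replace('print(rW','(rW'))
W9=pickle.load(open('c9.pkl','rb'))['wrist']
a9=px([(123,62),(380,62),(367,368),(135,370)],220,170,2.5);b9=px([(215,167),(288,167),(287,383),(216,385)],220,170,2.5)
for dz in(0,.003):
    c=sh(W9,[0,0,dz]); h=least_squares(lambda p:np.r_[match(c,a9,plate,p),match(c,b9,rib,p)],[.625,-.14,2.74]); print(h.x.round(4),np.degrees(h.x[2]).round(2),h.cost)
from t2 import *
u=np.array([.921,-.39,0]); c=np.array([h.x[0],h.x[1],0])
for z in(.06,.0135): rep(c-u*.0045+[0,0,z],np.degrees(h.x[2])-180-90,lean=-15)
E
python3 r9.py
```

```text
[[0.61, 0.43], [-1.14, 0.66], [-0.23, -0.27], [0.92, -0.33], [0.31, 0.65], [-1.45, 0.11], [-0.2, -1.43], [1.24, -0.09]]
[ 0.6253 -0.142   2.7405] 157.02 6.550345836640584
[ 0.6242 -0.1416  2.7405] 157.02 2.1256249253705524
xyz [-0.0047  0.0011 -0.0134] rot [ -5.87 -13.93   0.05] fwd [ 0.921 -0.39   0.   ] toolx [ 0.238 -0.101 -0.966]
xyz [-0.0047  0.0011 -0.0599] rot [ -5.87 -13.93   0.05] fwd [ 0.921 -0.39   0.   ] toolx [ 0.238 -0.101 -0.966]
```

```bash
python3 - <<'E'
from t2 import *
u=np.array([.921,-.39,0]); c=np.array([.6245,-.1413,0])
for z in(.06,.0135): rep(c-u*.0045+[0,0,z],157.05-270,lean=15)
E
```

```text
xyz [-0.0044  0.0014 -0.0134] rot [ 5.85 13.69  0.07] fwd [ 0.921 -0.39   0.   ] toolx [-0.238  0.101 -0.966]
xyz [-0.0044  0.0014 -0.0599] rot [ 5.85 13.69  0.07] fwd [ 0.921 -0.39   0.   ] toolx [-0.238  0.101 -0.966]
```

Emit:
drive_tool:
  angular:
    - [1.95,4.6,0]
    - [3.9,9.2,0]
    - [5.85,13.8,0]
    - [5.85,13.8,0]
    - [5.85,13.8,0]
    - [5.85,13.8,0]
  xyz:
    - [-0.0014,0.0005,0]
    - [-0.003,0.001,0]
    - [-0.0044,0.0014,0]
    - [-0.0044,0.0014,-0.015]
    - [-0.0044,0.0014,-0.03]
    - [-0.0044,0.0014,-0.03]
  hand: [0.6,0.6,0.6,0.6,0.6,0.6]

```text
t: 18.02
tool_pos: [0.6187, -0.1391, 0.0413]
orientation: [0.4, 74.7, 157.4]
wrist_force: [0.3, -0.5, 0.8]
gripper_width: 0.597
```

```bash
python3 - <<'E'
from t2 import *
u=np.array([.921,-.39,0]); c=np.array([.6245,-.1413,0])
for z in(.0135,): rep(c-u*.0045+[0,0,z],157.05-270,lean=15)
print(s['joint_positions'],s['tool_pos'])
E
```

```text
xyz [ 0.0017 -0.0005 -0.0278] rot [-0.02 -0.31  0.02] fwd [ 0.921 -0.39   0.   ] toolx [-0.238  0.101 -0.966]
[  26.990837     50.76092693  -29.58240574   80.6591895    19.01051781
   69.12215015 -118.0960505 ] [ 0.6186575  -0.13907821  0.04125455]
```

Emit:
drive_tool:
  angular:
    - [0,-0.2,0]
    - [0,-0.2,0]
    - [0,-0.2,0]
    - [0,-0.2,0]
    - [0,-0.2,0]
    - [0,-0.2,0]
    - [0,-0.2,0]
    - [0,-0.2,0]
    - [0,-0.2,0]
  xyz:
    - [0.001,-0.0005,-0.01]
    - [0.0015,-0.0005,-0.018]
    - [0.0015,-0.0005,-0.024]
    - [0.0015,-0.0005,-0.0275]
    - [0.0015,-0.0005,-0.0275]
    - [0.0015,-0.0005,-0.0275]
    - [0.0015,-0.0005,-0.0275]
    - [0.0015,-0.0005,-0.0275]
    - [0.0015,-0.0005,-0.0275]
  hand: [0.6,0.6,0.6,0.6,0.6,0,0,0,0]

```text
t: 19.15
tool_pos: [0.6223, -0.14, 0.0162]
orientation: [-0.2, 75.1, 156.8]
wrist_force: [0.8, -0.3, 3.5]
gripper_width: 0.177
```

```bash
python3 - <<'E'
from h import *
show(sense()); cam('wrist','w10.png')
E
```

```text
{'t': 19.15, 'joint_positions': [26.8325, 52.4151, -29.1444, 81.2734, 19.8155, 66.5579, -118.4357], 'dq': [-0.0211, -0.0149, 0.0018, -0.0672, -0.0101, -0.008, 0.0392], 'joint_efforts': [-0.0589, -75.555, -8.6684, -17.258, -0.5958, 1.1598, 0.0041], 'tool_pos': [0.6223, -0.14, 0.0162], 'orientation': [-0.1694, 75.0991, 156.815], 'wrist_force': [0.7865, -0.252, 3.4519], 'moment': [-0.0781, -0.1271, 0.0342], 'gripper_width': 0.1775}
```

View pics/w10.png

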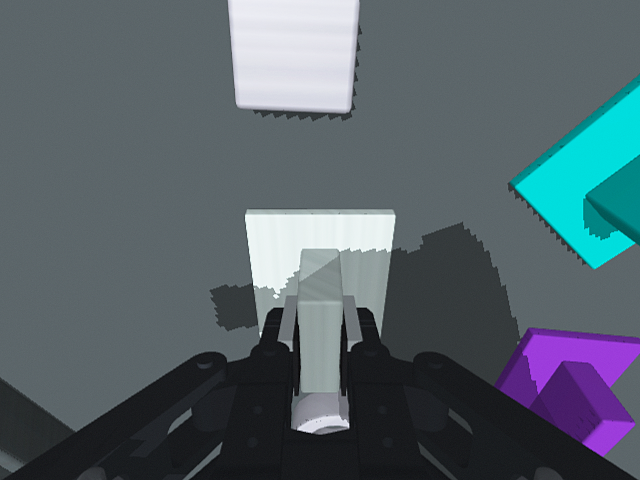

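```bash
cat > tgt2.py <<'E'
from h import *
import sys
a=np.radians(25.02);w=np.radians(.77);F=np.array([.5964,.1094,.0728])
Rsl=R.from_euler('z',-23.15,degrees=True); c=np.array([.6245,-.1413,0])
R0=R.from_euler('xyz',[-.17,75.1,156.85],degrees=True); p0=np.array([.6223,-.1400,.0162])
rel=Rsl.inv()*R0; rp=Rsl.inv().apply(p0-c); rp[1]=0
def goal(h,Fo=(0,0,0)):
    Rf=R.from_euler('z',w)*R.from_euler('y',-a)
    return F+Rf.apply(rp+[0,0,h]+np.array(Fo)), Rf*rel
if __name__=='__main__':
    s=sense(); M=R.from_euler('xyz',s['orientation'],degrees=True)
    for h in map(float,sys.argv[1:]):
        p,G=goal(h/1000); print(h,'xyz',(p-s['tool_pos']).round(4),'rot',(G*M.inv()).as_rotvec(degrees=True).round(2),'abs',p.round(4))
    print(rp.round(4),s['tool_pos'].round(4),s['joint_positions'].round(2),s['wrist_force'].round(2),s['moment'].round(2))
E
python3 tgt2.py 60 30 0
```

```text
60.0 xyz [-0.0604  0.2489  0.1246] rot [ -4.89 -24.72  23.57] abs [0.5619 0.1089 0.1408]
30.0 xyz [-0.0477  0.2491  0.0974] rot [ -4.89 -24.72  23.57] abs [0.5746 0.1091 0.1136]
0.0 xyz [-0.035   0.2492  0.0702] rot [ -4.89 -24.72  23.57] abs [0.5873 0.1093 0.0864]
[-0.0025  0.      0.0162] [ 0.6223 -0.1399  0.0162] [  26.83   52.41  -29.14   81.27   19.82   66.56 -118.44] [1.39 0.57 3.95] [-0.12 -0.18  0.01]
```

Emit:
drive_tool:
  angular:
    - [0,0,0]
    - [0,0,0]
    - [-0.6,-3.1,2.9]
    - [-1.2,-6.2,5.9]
    - [-1.8,-9.3,8.8]
    - [-2.4,-12.4,11.8]
    - [-3,-15.5,14.7]
    - [-3.6,-18.6,17.7]
    - [-4.3,-21.7,20.6]
    - [-4.9,-24.7,23.6]
    - [-4.9,-24.7,23.6]
    - [-4.9,-24.7,23.6]
  xyz:
    - [0,0,0.01]
    - [0,0,0.05]
    - [-0.005,0.01,0.1]
    - [-0.01,0.04,0.14]
    - [-0.02,0.08,0.15]
    - [-0.03,0.12,0.15]
    - [-0.04,0.16,0.15]
    - [-0.05,0.2,0.15]
    - [-0.055,0.235,0.145]
    - [-0.058,0.249,0.135]
    - [-0.058,0.249,0.125]
    - [-0.058,0.249,0.125]
  hand: [0,0,0,0,0,0,0,0,0,0,0,0]

```text
t: 20.7
tool_pos: [0.5637, 0.1077, 0.14]
orientation: [179.3, 80.1, 0.1]
wrist_force: [0.7, -0.7, -1.7]
gripper_width: 0.178
```

```bash
python3 tgt2.py 60 20
```

```text
60.0 xyz [-0.0018  0.0012  0.0008] rot [ 0.1  -0.2   0.09] abs [0.5619 0.1089 0.1408]
20.0 xyz [ 0.0151  0.0014 -0.0355] rot [ 0.1  -0.2   0.09] abs [0.5788 0.1092 0.1045]
[-0.0025  0.      0.0162] [0.5637 0.1077 0.14  ] [   8.82   28.07  -34.72  110.21   30.27   40.51 -132.81] [ 0.71 -0.7  -1.69] [-0.    0.19 -0.04]
```

Joint margins are now comfortable (joint 6 at 40°, joint 7 at −133°). I'll approach to 20 mm off the face and check.

Emit:
drive_tool:
  angular:
    - [0.1,-0.2,0.1]
    - [0.1,-0.2,0.1]
    - [0.1,-0.2,0.1]
    - [0.1,-0.2,0.1]
  xyz:
    - [0.005,0.001,-0.012]
    - [0.01,0.0014,-0.024]
    - [0.0151,0.0014,-0.0355]
    - [0.0151,0.0014,-0.0355]
  hand: [0,0,0,0]

```text
t: 21.2
tool_pos: [0.5788, 0.1101, 0.1038]
orientation: [-179.9, 79.9, 1.2]
wrist_force: [0.2, -0.1, -2.4]
gripper_width: 0.174
```

```bash
python3 - <<'E'
from h import *
import pickle
d={}
for n in('side','wrist','scene'): d[n]=cam(n,n+'11.png')
d['s']=sense()
pickle.dump(d,open('c11.pkl','wb'))
a=cv2.imread('pics/wrist11.png');cv2.imwrite('pics/w11c.png',cv2.resize(a[90:390,200:440],None,fx=2,fy=2,interpolation=cv2.INTER_CUBIC))
b=cv2.imread('pics/scene11.png');cv2.imwrite('pics/s11c.png',cv2.resize(b[190:300,330:450],None,fx=5,fy=5,interpolation=cv2.INTER_CUBIC))
b=cv2.imread('pics/side11.png');cv2.imwrite('pics/d11c.png',cv2.resize(b[225:345,220:350],None,fx=5,fy=5,interpolation=cv2.INTER_CUBIC))
E
python3 tgt2.py 20 0
```

```text
20.0 xyz [-0.0002 -0.0015 -0.0008] rot [-0.08  0.13 -0.14] abs [0.5788 0.1092 0.1045]
0.0 xyz [ 0.0082 -0.0014 -0.0189] rot [-0.08  0.13 -0.14] abs [0.5873 0.1093 0.0864]
[-0.0025  0.      0.0162] [0.579  0.1107 0.1053] [   6.74   31.51  -32.14  110.58   33.78   36.71 -135.45] [ 0.18 -0.25 -1.58] [-0.07  0.25  0.01]
```

View pics/w11c.png

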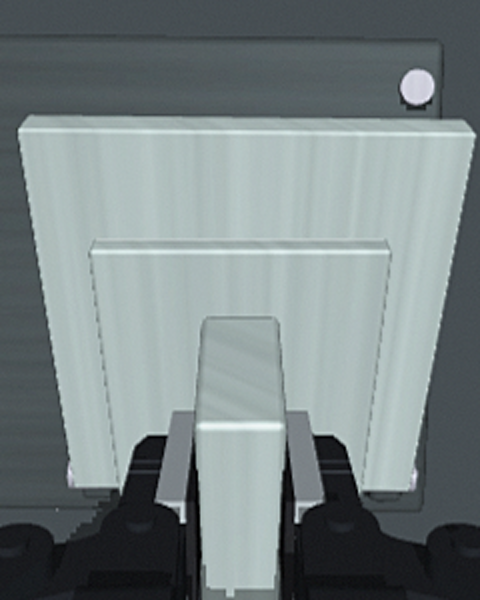

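View pics/s11c.png

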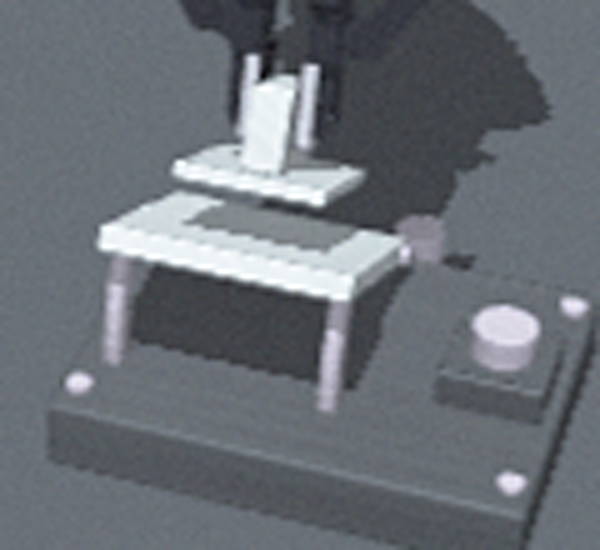

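View pics/d11c.png

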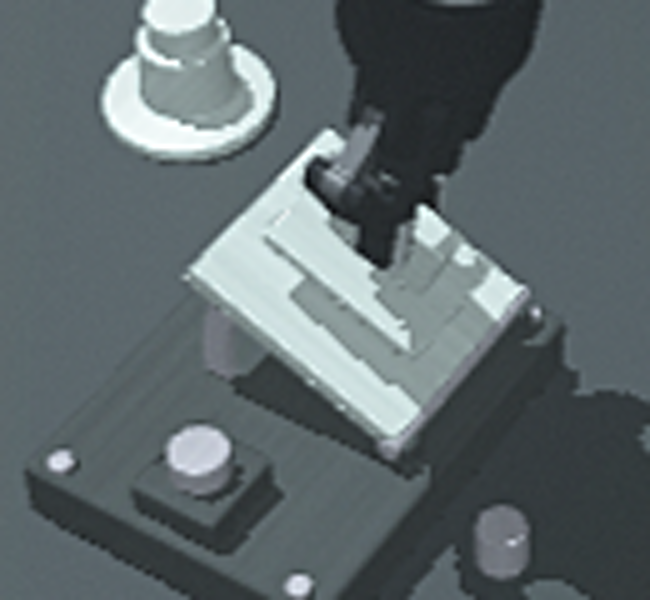

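```bash
cat > rel.py <<'E'
from h import *
import pickle
def px(p,x0,y0,s): return (np.array(p,float)+.5)/s-.5+[x0,y0]
def pnp(O,I,K):
    O=np.array(O,float);I=np.ascontiguousarray(I)
    ok,r,t=cv2.solvePnP(O,I,K,None,flags=cv2.SOLVEPNP_SQPNP)
    r,t=cv2.solvePnPRefineLM(O,I,K,None,r,t)
    q=cv2.projectPoints(O,r,t,K,None)[0][:,0]-I; print('res',q.round(1).tolist())
    return R.from_rotvec(r[:,0]),t[:,0]
K=pickle.load(open('c11.pkl','rb'))['wrist']['K']
def run(face,slide,o):
    # left in image = +y, up = +x
    Fo=[(.055,.05,0),(.055,-.05,0),(-.055,-.05,0),(-.055,.05,0)]
    So=[(.04,.03,.006),(.04,-.03,.006),(.04,.03,0),(.04,-.03,0),(.025,.008,.04),(.025,-.008,.04),(.025,.008,.006),(.025,-.008,.006),(-.025,.008,.04),(-.025,-.008,.04)]
    Rf,tf=pnp(Fo,px(face,*o),K);Rs,ts=pnp(So,px(slide,*o),K)
    print('slide in face mm',(Rf.inv().apply(ts-tf)*1000).round(2),'rot deg',(Rf.inv()*Rs).as_rotvec(degrees=True).round(2))
    return Rf,tf,Rs,ts
if __name__=='__main__':
    run([(20,131),(474,135),(412,490),(75,487)],[(92,252),(391,252),(92,241),(391,240),(197,425),(285,425),(203,318),(279,318),(203,588),(280,588)],(200,90,2))
E
python3 rel.py
```

```text
res [[-0.2, -0.0], [0.3, -0.3], [-0.9, 0.3], [0.8, 0.1]]
res [[0.6, 0.9], [-0.8, 0.7], [3.0, -1.3], [-3.1, -0.9], [-0.5, 1.3], [0.6, 1.3], [0.5, -2.5], [-0.2, -2.6], [0.9, 1.3], [-0.9, 1.3]]
slide in face mm [-0.9   0.69 16.79] rot deg [ 0.32 -3.9   0.42]
```

```bash
python3 - <<'E'
import rel
from rel import *
a=cv2.imread('pics/wrist11.png');cv2.imwrite('pics/w11d.png',cv2.resize(a[195:320,235:405],None,fx=4.5,fy=4.5,interpolation=cv2.INTER_CUBIC))
E
```

```text
(no output)
```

View pics/w11d.png

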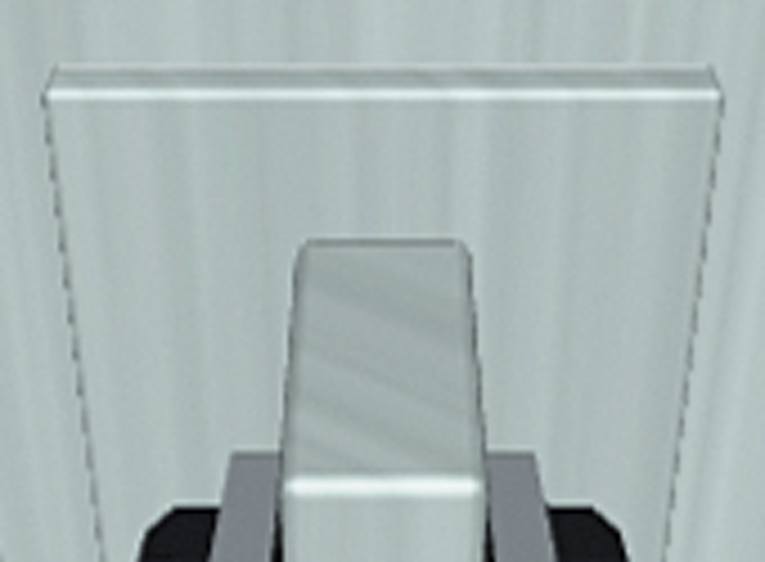

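```bash
python3 - <<'E'
import rel
from rel import *
f=px([(20,131),(474,135),(412,490),(75,487)],200,90,2)
s=np.r_[px([(43,93),(722,93),(54,67),(713,67),(283,478),(484,478),(302,241),(468,241)],235,195,4.5),px([(202,589),(281,589)],200,90,2)]
rel.px=lambda p,*o:np.array(p,float)
run(f,s,(0,))
E
```

```text
res [[-0.2, -0.0], [0.3, -0.3], [-0.9, 0.3], [0.8, 0.1]]
res [[1.9, 0.9], [-1.3, 0.4], [1.8, -0.8], [-1.7, -1.2], [-0.2, 1.2], [0.2, 1.1], [-0.4, -2.2], [-0.0, -2.3], [1.1, 1.3], [-1.4, 1.2]]
slide in face mm [-1.03  0.86 16.94] rot deg [ 0.4  -2.95  0.51]
```

```bash
python3 - <<'E'
from rel import *
f=px([(20,131),(474,135),(412,490),(75,487)],200,90,2)
s=px([(43,93),(722,93),(54,67),(713,67),(283,478),(484,478),(302,241),(468,241)],235,195,4.5)
So=np.array([(.04,.03,.006),(.04,-.03,.006),(.04,.03,0),(.04,-.03,0),(.025,.008,.04),(.025,-.008,.04),(.025,.008,.006),(.025,-.008,.006)])
Fo=[(.055,.05,0),(.055,-.05,0),(-.055,-.05,0),(-.055,.05,0)]
Rf,tf=pnp(Fo,f,K)
for idx in(range(8),[0,1,4,5,6,7],[0,1,2,3,4,5]):
    Rs,ts=pnp(So[list(idx)],s[list(idx)],K)
    print((Rf.inv().apply(ts-tf)*1000).round(2),(Rf.inv()*Rs).as_rotvec(degrees=True).round(2))
# expected from calibration
d=pickle.load(open('c11.pkl','rb'));c=d['wrist'];st=d['s']
Rc=R.from_euler('xyz',c['orientation'],degrees=True)
from tgt2 import rel as rl,rp,F,a,w
Rt=R.from_euler('xyz',st['orientation'],degrees=True); Rsl=Rt*rl.inv(); psl=st['tool_pos']-Rsl.apply(rp)
q=(psl+Rsl.apply(So)-c['xyz']); q=Rc.inv().apply(q)@K.T; print('calib slide px-meas',(q[:,:2]/q[:,2:]-s).round(1).tolist())
Rf2=R.from_euler('z',w)*R.from_euler('y',-a); q=Rc.inv().apply(F+Rf2.apply(Fo)-c['xyz'])@K.T; print('face',(q[:,:2]/q[:,2:]-f).round(1).tolist())
print('calib slide in face',(Rf2.inv().apply(psl-F)*1000).round(2),(Rf2.inv()*Rsl).as_rotvec(degrees=True).round(2))
E
```

```text
res [[-0.2, -0.0], [0.3, -0.3], [-0.9, 0.3], [0.8, 0.1]]
res [[0.3, 0.7], [0.2, 0.5], [0.4, -0.2], [-0.4, -0.3], [-1.2, -0.0], [1.2, -0.0], [-0.9, -0.3], [0.4, -0.3]]
[-0.04  0.93 22.46] [0.45 1.12 0.35]
res [[0.5, 0.7], [0.0, 0.5], [-1.1, -0.0], [1.1, -0.1], [-0.9, -0.5], [0.3, -0.5]]
[-0.17  0.9  21.95] [0.43 0.84 0.4 ]
res [[0.2, 0.4], [0.0, 0.4], [0.3, -0.5], [-0.5, -0.5], [-1.2, 0.0], [1.1, 0.0]]
[1.000e-02 1.050e+00 2.217e+01] [0.55 0.81 0.25]
calib slide px-meas [[-3.5, -0.8], [0.1, -0.4], [-3.3, -2.1], [-0.4, -1.7], [-4.1, 2.4], [-0.7, 2.5], [-3.3, -1.3], [-1.2, -1.2]]
face [[-4.4, -0.5], [2.2, -1.3], [-0.2, 2.0], [-1.4, 2.6]]
calib slide in face [ 0.6   1.54 20.62] [ 0.13 -0.13  0.09]
```

Emit:
drive_tool:
  angular:
    - [-0.1,0,-0.1]
    - [-0.2,0,-0.25]
    - [-0.2,0,-0.25]
    - [-0.2,0,-0.25]
    - [-0.2,0,-0.25]
  xyz:
    - [0.0015,-0.0012,-0.005]
    - [0.004,-0.0012,-0.01]
    - [0.0056,-0.0012,-0.0135]
    - [0.0069,-0.0012,-0.0154]
    - [0.0069,-0.0012,-0.0154]
  hand: [0,0,0,0,0]

```text
t: 21.98
tool_pos: [0.5859, 0.1093, 0.0897]
orientation: [179.1, 79.8, -0.1]
wrist_force: [-0.6, -0.3, -0.7]
gripper_width: 0.174
```

```bash
python3 tgt2.py 0; python3 - <<'E'
from h import *
a=cam('wrist','w12.png')['image'][:,:,::-1];cv2.imwrite('pics/w12c.png',cv2.resize(a[90:390,200:440],None,fx=2,fy=2,interpolation=cv2.INTER_CUBIC))
E
```

```text
0.0 xyz [ 0.0013 -0.0001 -0.0033] rot [0.13 0.12 0.12] abs [0.5873 0.1093 0.0864]
[-0.0025  0.      0.0162] [0.5859 0.1093 0.0897] [   5.73   33.08  -30.69  110.48   35.29   35.4  -136.74] [-0.59 -0.31 -0.66] [-0.01  0.26 -0.02]
```

View pics/w12c.png

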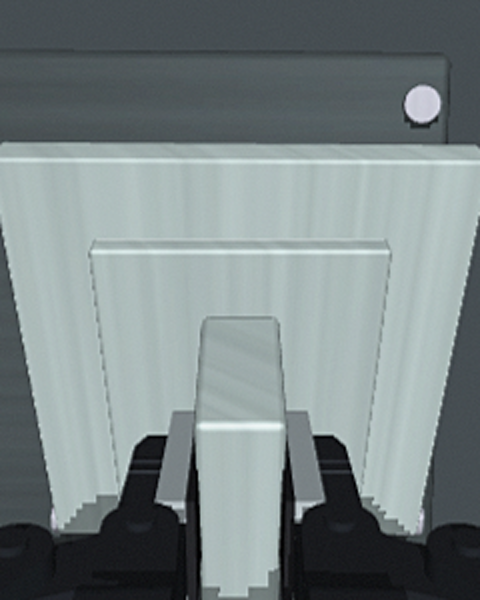

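Emit:
drive_tool:
  angular:
    - [0,0,0]
    - [0,0,0]
    - [0,0,0]
    - [0,0,0]
  xyz:
    - [0.0004,0,-0.0009]
    - [0.0008,0,-0.0018]
    - [0.0012,0,-0.0027]
    - [0.0012,0,-0.0027]
  hand: [0,0,0,0]

```text
t: 22.52
tool_pos: [0.5871, 0.1093, 0.0871]
orientation: [179.1, 79.8, -0.1]
wrist_force: [-0.4, 0.9, -0.8]
gripper_width: 0.176
```

Emit:
drive_tool:
  angular:
    - [0,0,0]
    - [0,0,0]
    - [0,0,0]
  xyz:
    - [0.0004,0,-0.0009]
    - [0.0006,0,-0.0014]
    - [0.0006,0,-0.0014]
  hand: [0,0,0]

```text
t: 22.9
tool_pos: [0.5877, 0.1093, 0.0857]
orientation: [179.1, 79.8, -0.1]
wrist_force: [0.5, -0.8, -2.4]
gripper_width: 0.174
```

Emit:
drive_tool:
  angular:
    - [0,0,0]
    - [0,0,0]
    - [0,0,0]
  xyz:
    - [0.0004,0,-0.0009]
    - [0.0006,0,-0.0014]
    - [0.0006,0,-0.0014]
  hand: [0,0,0]

```text
t: 23.28
tool_pos: [0.5879, 0.1093, 0.0855]
orientation: [178.8, 79.7, -0.3]
wrist_force: [-6.8, -1.1, 12.3]
gripper_width: 0.172
```

Emit:
drive_tool:
  angular:
    - [0,0,0]
    - [0,0,0]
    - [0,0,0]
  xyz:
    - [-0.0002,0,0.0004]
    - [-0.0002,0,0.0004]
    - [-0.0002,0,0.0004]
  hand: [0,0,0]

```text
t: 23.65
tool_pos: [0.5879, 0.1093, 0.0855]
orientation: [178.9, 79.7, -0.2]
wrist_force: [-4.5, -0.8, 9.0]
gripper_width: 0.177
```

```bash
python3 - <<'E'
from h import *
import pickle
d={};F=[sense()['wrist_force']]
for n in('side','wrist','scene'): d[n]=cam(n,n+'13.png');F.append(sense()['wrist_force'])
d['s']=sense();show(d['s'])
F=np.array(F);print(F.round(2),F.mean(0), F.mean(0)@np.array([-.4229,-.0057,.9062]))
pickle.dump(d,open('c13.pkl','wb'))
a=cv2.imread('pics/wrist13.png');cv2.imwrite('pics/w13c.png',cv2.resize(a[90:390,180:460],None,fx=2,fy=2,interpolation=cv2.INTER_CUBIC))
b=cv2.imread('pics/scene13.png');cv2.imwrite('pics/s13c.png',cv2.resize(b[190:300,330:450],None,fx=5,fy=5,interpolation=cv2.INTER_CUBIC))
b=cv2.imread('pics/side13.png');cv2.imwrite('pics/d13c.png',cv2.resize(b[225:345,220:350],None,fx=5,fy=5,interpolation=cv2.INTER_CUBIC))
E
```

```text
{'t': 23.8, 'joint_positions': [5.4718, 33.4927, -30.3269, 110.4532, 35.7215, 35.0039, -137.0658], 'dq': [-0.072, 0.0347, -0.0011, -0.0553, -0.0425, -0.0961, -0.003], 'joint_efforts': [-0.1295, -53.7689, -5.7333, -18.492, 0.7987, -1.6463, -0.0063], 'tool_pos': [0.5879, 0.1093, 0.0855], 'orientation': [178.9305, 79.727, -0.2384], 'wrist_force': [-4.6038, -1.5638, 7.2274], 'moment': [-0.1612, 0.9782, -0.0099], 'gripper_width': 0.1713}
[[-4.52 -0.8   8.97]
 [-3.91 -0.49  7.19]
 [-4.24 -0.56  7.86]
 [-4.6  -1.56  7.23]] [-4.31886743 -0.85347294  7.81391887] 8.912287116411036
```

View pics/w13c.png

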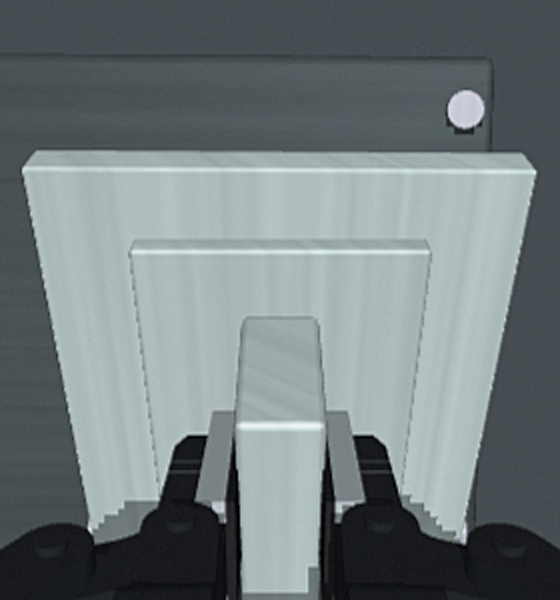

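View pics/s13c.png

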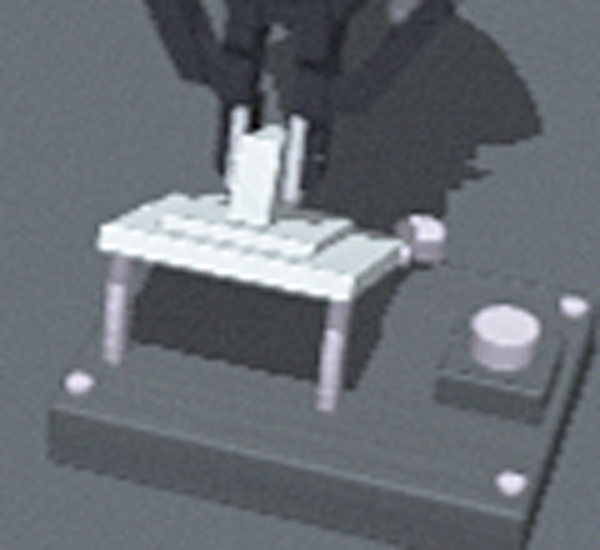

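View pics/d13c.png

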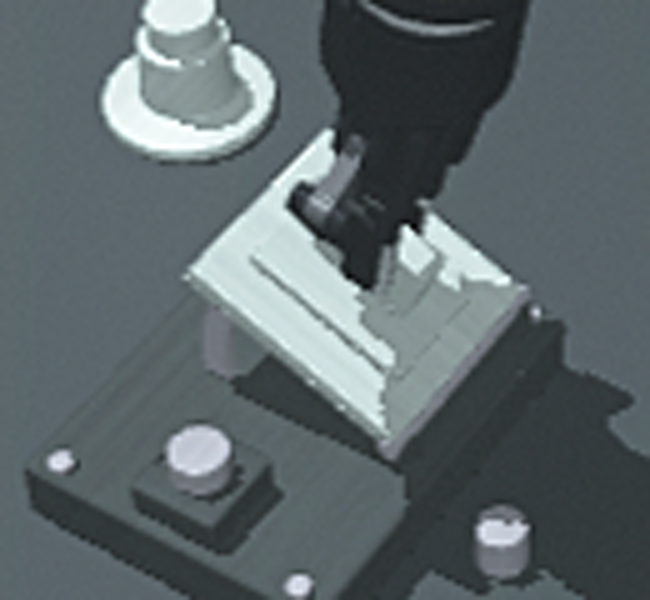

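```bash
python3 - <<'E'
import cv2
a=cv2.imread('pics/wrist13.png')
f=lambda x,y,w,h:cv2.resize(a[y:y+h,x:x+w],None,fx=8,fy=8,interpolation=cv2.INTER_CUBIC)
import numpy as np
cv2.imwrite('pics/w13d.png',np.vstack([np.hstack([f(185,160,45,30),f(410,160,45,30)]),np.hstack([f(215,335,45,30),f(390,335,45,30)])]))
E
python3 - <<'E'
import sys; sys.path.insert(0,'.')
from h import *
import pickle
A=pickle.load(open('c11.pkl','rb'))['s'];B=pickle.load(open('c13.pkl','rb'))['s']
g=lambda s:R.from_euler('xyz',s['orientation'],degrees=True)
Rf=R.from_euler('z',.77,degrees=True)*R.from_euler('y',-25.02,degrees=True)
print((Rf.inv()*g(B)*g(A).inv()*Rf).as_rotvec(degrees=True),Rf.inv().apply(B['tool_pos']-A['tool_pos'])*1000)
E
```

```text
[-0.32594322 -0.02082631 -0.13619346] [ -0.3720412   -1.50800705 -21.68498975]
```

View pics/w13d.png

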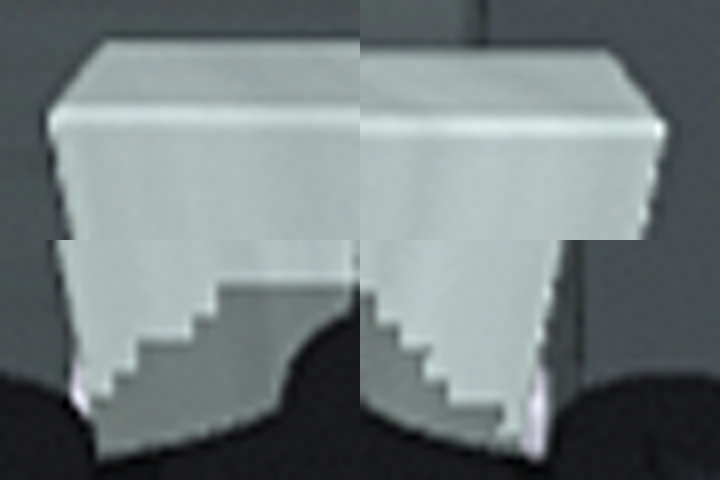

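```bash
python3 - <<'E'
from rel import *
from scipy.optimize import least_squares
s=px([(43,93),(722,93),(54,67),(713,67),(283,478),(484,478),(302,241),(468,241)],235,195,4.5)
So=np.array([(.04,.03,.006),(.04,-.03,.006),(.04,.03,0),(.04,-.03,0),(.025,.008,.04),(.025,-.008,.04),(.025,.008,.006),(.025,-.008,.006)])
Fo=np.array([(.055,.05,0),(.055,-.05,0),(-.055,-.05,0),(-.055,.05,0)])
hc=np.array([(190.9,173.6),(447.8,175.2)]);L=np.array([(222,336),(225.8,354.5)]);Rr=np.array([(414.8,336),(411.4,351)])
def P(v,X): return cv2.projectPoints(X,v[:3],v[3:6],K,None)[0][:,0]
def dl(p,a,b): n=b-a; n=n/np.linalg.norm(n); return (p-a)@np.array([-n[1],n[0]])
def f(v,parts=False):
    q=P(v,Fo); c,sn=np.cos(v[8]),np.sin(v[8])
    X=So@np.array([[c,sn,0],[-sn,c,0],[0,0,1]])+[v[6],v[7],0]
    return np.r_[(q[:2]-hc).ravel(),dl(L,q[0],q[3]),dl(Rr,q[1],q[2]),(P(v,X)-s).ravel()]
ok,r,t=cv2.solvePnP(So,s,K,None,flags=cv2.SOLVEPNP_SQPNP)
g=least_squares(f,np.r_[r[:,0],t[:,0],0,0,0],x_scale=[.1]*3+[.01]*3+[.001]*2+[.01])
C=np.linalg.inv(g.jac.T@g.jac)*2*g.cost/(len(g.fun)-9)
print('dx,dy mm',g.x[6:8]*1000,'yaw',np.degrees(g.x[8]),'sd',np.sqrt(np.diag(C))[6:]*[1000,1000,57.3]);print(g.fun.round(1))
E
```

```text
dx,dy mm [-0.13958672 -0.56822534] yaw 0.44993013519138364 sd [0.24370016 0.34307003 0.3539189 ]
[ 0.5 -0.1 -0.5 -0.1 -0.1 -0.4  0.1  0.4  0.4  0.6  0.   0.5  0.5 -0.4
 -0.5 -0.5 -1.   0.5  1.1  0.5 -0.9 -0.7  0.3 -0.7]
```

Emit:
drive_tool:
  angular:
    - [0,0,0]
    - [0,0,0]
    - [0,0,0]
    - [0,0,0]
    - [0,0,0]
    - [0,0,0]
  xyz:
    - [0,0,0]
    - [0,0,0]
    - [0,0,0]
    - [0,0,0]
    - [0,0,0]
    - [0,0,0]
  hand: [0,0,0,0,0,0]

```text
t: 24.55
tool_pos: [0.5879, 0.1093, 0.0855]
orientation: [178.9, 79.7, -0.2]
wrist_force: [-3.7, -1.6, 7.9]
gripper_width: 0.176
```

```bash
python3 - <<'E'
from h import *
F=[]
for i in range(3): F.append(sense()['wrist_force']);read_camera('side')
F=np.array(F);print(F.round(2),F.mean(0)@np.array([-.4229,-.0057,.9062]),sense()['gripper_width'])
E
```

```text
[[-3.66 -1.6   7.93]
 [-4.45 -1.92  7.19]
 [-3.95 -1.18  7.18]] 8.444785692573392 0.17520925333194914
```

```bash
python3 -c "
from cell import *
print(finish_job())"
```

```text
the job is handed in; nothing more can be done
None
```

The clamp plunger is pushed home, and the slide is gripped by its rib and pressed flush and centred on the stage face. I handed the job in at about 25 s with the arm still holding and pressing it.

**Plunger:** I pushed it down until it stopped at z = 0.060 m with 28 N on it. Afterwards the side view showed the head lower and the plate at the same angle.

**Slide:** The first grip, with the tool square to the slide, ran joints 6 and 7 to within 0.1° of their limits at the stage. I set the slide back down about where it had been and regripped it with the tool leaned 15°. That left joint 6 at 35° and joint 7 at −137° at the end.

**Last checks:**
- **Centring:** about 0.1 mm off along the slope, 0.6 mm across it and 0.45° in yaw, measured in the wrist picture. Each figure is uncertain by about 0.2–0.4 mm or degrees.
- **Flush:** no gap was visible in the scene and side views.
- **Push:** steady at 8.4–8.9 N at the wrist along the face normal. Adding the slide's weight gives about 10 N on the face. It briefly reached about 15 N when the slide first touched, before I eased it back.
- **Other things:** the stage angle looked unchanged. I saw nothing disturbed in the parts of the later pictures I enlarged, though I did not recheck every bystander one by one.

**Disagreements:** Contact came about 1 mm deeper than my camera estimate. The wrist camera's position also fitted about 4 mm off in height, so I relied on felt contact and on measuring the slide against the stage.

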